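# Stack the tip cases on the stand and clamp the column

## Task

Stack all the closed tip cases lying on the bench into one upright column on the plate of the stacking stand, all the large cases below and the small ones on top, each one lying flat, centred over the plate and squared up with its long side along the plate's long side; swing the stand's hold-down arm out of the way first if it stands over the plate. Then close the stand: swing the arm back so that its pad is centred over the column and push it down until the pad sits on the top case, and let go. Do not disturb the jar, the tube rack or the cooling block.

Things in the scene. Friction and masses are not known exactly. Their poses are not given: they have to be found in the camera images.
- stand_plate (a point): The stacking stand, screwed down: a flat dark steel plate 124 x 84 mm, top 12 mm above the bench, with a steel mast behind it. This point is the centre of the plate's top face; x runs along the plate's long side towards the mast (axis at x = 115 mm, 18 mm thick, 298 mm tall on top of a 12 mm foot), z up.
- collar (a joint): Height of the hold-down arm's collar on the mast, m. It slides stiffly and stays where it is left. At 0 the pad's underside is 80 mm above the bench; it grows upward, to 0.19 at most (270 mm).
- holder (a joint): Swing of the hold-down arm about the mast, rad: 0 = pad centred over the plate (arm points along the plate's -x), growing as it swings out to the plate's +y side, 2.2 at most. It stays where it is left. The arm is a flat steel bar 20 mm wide, 14 mm thick, pad and knob centre 115 mm from the mast axis.
- holder_pad (a point): Centre of the underside of the arm's round rubber pad (44 mm across, 8 mm thick).
- holder_knob (a point): Grip point on the upright black round knob (22 mm across, 30 mm tall) straight above the pad: 44 mm above the pad's underside, 8 mm below the knob's top, 22 mm above the bar.
- large1: Large closed pipette-tip case, white with a thin dark seam round the middle, the same on both broad faces (either may be up), 104 (x) x 66 (y) x 40 (z) mm, broad faces flat; origin at its middle, z square to the broad faces. May be absent.
- large2: Large closed pipette-tip case, white with a thin dark seam round the middle, the same on both broad faces (either may be up), 104 (x) x 66 (y) x 40 (z) mm, broad faces flat; origin at its middle, z square to the broad faces. May be absent.
- large3: Large closed pipette-tip case, white with a thin dark seam round the middle, the same on both broad faces (either may be up), 104 (x) x 66 (y) x 40 (z) mm, broad faces flat; origin at its middle, z square to the broad faces. May be absent.
- small1: Small closed pipette-tip case, white with a thin dark seam round the middle, the same on both broad faces (either may be up), 86 (x) x 50 (y) x 32 (z) mm, broad faces flat; origin at its middle, z square to the broad faces. May be absent.
- small2: Small closed pipette-tip case, white with a thin dark seam round the middle, the same on both broad faces (either may be up), 86 (x) x 50 (y) x 32 (z) mm, broad faces flat; origin at its middle, z square to the broad faces. May be absent.
- small3: Small closed pipette-tip case, white with a thin dark seam round the middle, the same on both broad faces (either may be up), 86 (x) x 50 (y) x 32 (z) mm, broad faces flat; origin at its middle, z square to the broad faces. May be absent.
- jar: Bystander: closed glass jar, 76 mm across, 110 mm tall, origin under its centre.
- tube_rack: Bystander: orange tube rack, 90 x 200 x 40 mm, origin under its centre.
- cool_block: Bystander: black cooling block, 80 x 110 x 37 mm, origin under its centre.

How it is judged (in metres and radians):
On the way, in this order (a step that is already met when the one before it is completed fails the run):
1. all cases present stand in one square column on the plate, large ones below small ones (horizontal distance between each of large1, large2, large3, small1, small2, small3 and stand_plate below 0.01 m and angle between the x axis of each of large1, large2, large3, small1, small2, small3 and the x axis of stand_plate, either way round below 0.12 rad and angle between the z axis of each of large1, large2, large3, small1, small2, small3 and the z axis of stand_plate, either way round below 0.06 rad and z of each of large1, large2, large3 in the frame of stand_plate above 0.016 m and z of each of small1, small2, small3 in the frame of stand_plate above 0.012 m and ((angle between large1's own z axis and vertical below 0.1 rad and z of small1 in the frame of large1 above 0.02 m) or (angle between large1's own z axis and vertical above 3.04 rad and z of small1 in the frame of large1 below -0.02 m)) and ((angle between large2's own z axis and vertical below 0.1 rad and z of small1 in the frame of large2 above 0.02 m) or (angle between large2's own z axis and vertical above 3.04 rad and z of small1 in the frame of large2 below -0.02 m)) and ((angle between large3's own z axis and vertical below 0.1 rad and z of small1 in the frame of large3 above 0.02 m) or (angle between large3's own z axis and vertical above 3.04 rad and z of small1 in the frame of large3 below -0.02 m)) and ((angle between large1's own z axis and vertical below 0.1 rad and z of small2 in the frame of large1 above 0.02 m) or (angle between large1's own z axis and vertical above 3.04 rad and z of small2 in the frame of large1 below -0.02 m)) and ((angle between large2's own z axis and vertical below 0.1 rad and z of small2 in the frame of large2 above 0.02 m) or (angle between large2's own z axis and vertical above 3.04 rad and z of small2 in the frame of large2 below -0.02 m)) and ((angle between large3's own z axis and vertical below 0.1 rad and z of small2 in the frame of large3 above 0.02 m) or (angle between large3's own z axis and vertical above 3.04 rad and z of small2 in the frame of large3 below -0.02 m)) and ((angle between large1's own z axis and vertical below 0.1 rad and z of small3 in the frame of large1 above 0.02 m) or (angle between large1's own z axis and vertical above 3.04 rad and z of small3 in the frame of large1 below -0.02 m)) and ((angle between large2's own z axis and vertical below 0.1 rad and z of small3 in the frame of large2 above 0.02 m) or (angle between large2's own z axis and vertical above 3.04 rad and z of small3 in the frame of large2 below -0.02 m)) and ((angle between large3's own z axis and vertical below 0.1 rad and z of small3 in the frame of large3 above 0.02 m) or (angle between large3's own z axis and vertical above 3.04 rad and z of small3 in the frame of large3 below -0.02 m))), for 0.2 s.
2. the hold-down arm is swung over the column and its pad pushed down onto the top case (horizontal distance between holder_pad and stand_plate below 0.02 m and (z of holder_pad in the frame of large1 between 0.016 and 0.024 m or z of holder_pad in the frame of large1 between -0.024 and -0.016 m or z of holder_pad in the frame of large2 between 0.016 and 0.024 m or z of holder_pad in the frame of large2 between -0.024 and -0.016 m or z of holder_pad in the frame of large3 between 0.016 and 0.024 m or z of holder_pad in the frame of large3 between -0.024 and -0.016 m or z of holder_pad in the frame of small1 between 0.012 and 0.02 m or z of holder_pad in the frame of small1 between -0.02 and -0.012 m or z of holder_pad in the frame of small2 between 0.012 and 0.02 m or z of holder_pad in the frame of small2 between -0.02 and -0.012 m or z of holder_pad in the frame of small3 between 0.012 and 0.02 m or z of holder_pad in the frame of small3 between -0.02 and -0.012 m)), for 0.2 s.
At the end, for the whole second after the job is handed in: All cases lie flat (within 0.06 rad, either face up), at rest, in one column within 10 mm of the plate's centre and 0.12 rad of its long side, each small case above each large one; the pad is within 20 mm of the plate's centre sideways and within 4 mm of the top case (all of step 1 and all of step 2 and linear speed of each of large1, large2, large3, small1, small2, small3 below 0.02 m/s); the robot touches nothing.
It fails at once if a bystander (jar, tube rack, cooling block) is moved more than 30 mm (distance of any of jar, tube_rack, cool_block from where it was at the start of the episode above 0.03 m).
Of large1, large2, large3, small1, small2, small3 only 4 to 6 are there at a start; the rules pass over those that are not, and their reading is None.
At some moment in a run one of large1, large2, large3 may be knocked a few centimetres aside while the robot is not near it.
Once in a run the grip may slacken for a moment while it holds something.
It also fails if it takes over 210 s, if anything falls off the work surface, if the arm or the gripper's body presses on something with over 40 N, if the wrist force passes 120 N, or if a joint passes its speed limit or range.

## Robot

A 6-joint arm with a two-finger parallel gripper is mounted at the origin on the work surface. World frame = base frame: x ahead of the robot, y to its left, z up, the work surface at z = 0. Lengths are in m, angles in degrees, forces in N, time in s.
With the tool pointing down it reaches from about 0.375 to 0.9 m from the base axis. Payload 3.1 kg.
Tool frame: the origin (TCP) lies between the finger pads; the fingertips stand 19 mm ahead of it and the grasp point (between the pads) is the TCP; z points along the fingers, y is the direction in which the jaws open and shut (so a half turn about z gives the same grasp; the last joint's range is limited). The gripper opens to 87 mm and grips with 3 to 60 N. Pads are 19 mm wide; open, the fingers measure 117 mm over their backs; the gripper's body (75 mm by 190 mm) begins 51 mm behind the grasp point.
Start: joints at [64.028, 30.224, 82.088, -0, 67.689, -10.227], TCP at [0.17, 0.602, 0.242] pointing down, gripper open.
Joint ranges: [-176.69, 176.69], [-43.24, 126.21], [12.49, 139.97], [-82, 262], [0, 151.66], [-163.58, 163.58]. Speed limits (degrees/s): [159.86, 159.86, 180, 180, 180, 180].

## Interface

Orientations are given as a 3x3 rotation matrix whose columns are the frame's x, y, z axes.
In Python, from rig import bot gives the robot as it stands. The module is installed in compiled form; this text tells all that it offers.
- The arm moves only by the tool play_rows, never from a script. Its argument "increments" is a list of rows, each an object with "dp": the shift along the world's x, y, z in mm, a list of three; "turn": the turn about the world's z in rad. In form: [{"dp": [tx, ty, tz], "turn": turn}, ...]. A call has exactly 5 rows; each row shifts and turns the pose as measured when the row begins; what a row does not reach is not made up. A row lasts 1/10 s, in which the tool goes at most 50 mm and 8.59 degrees, less where a joint would pass 70% of its speed; a pose out of reach is approached as far as the arm can. A call with a gripper value outside its range is refused whole. "claw" is the opening, from 0 (shut) to 1 (fully open), set as the call begins (left out, the last holds). The fingers move at their own pace and stop on an object; the grip force is fixed at half the most. Time passes only in rows, so rows that do not move let the fingers close, or fill a call up. It gives the time, the measured TCP pose, the force and the opening at its end, in the units of the state.
- bot.read_state(): the state, without advancing time (a new reading comes with each control period).
- bot.capture(name): name is "scene" or "side" or "wrist"; returns (picture, depth): 420x560x3 uint8, blue, green, red; 420x560 float32, m along the optical axis (not along the pixel's ray), 0 where there is no reading.
- bot.get_calibration(name): a dict with "K" (3x3 intrinsics, pixels), "xyz" and "attitude" of the camera in the world. Camera axes: x right, y up, looking along -z (the intrinsics and any distortion apply to the point x, -y, -z); pixel columns grow to the right and rows downward; lengths in m; the calibration is good to about 2 mm. A picture is of the moment at which its call begins: read the wrist's pose just before it. get_calibration takes no time and is no camera call; for the wrist camera it gives the pose at the moment of the call.
- bot.hand_in(): hands the job in, once; it reports no verdict.
The state is a dict: "time_s": time; "joint_positions": joint angles; "qvel": joint speeds; "tau": joint torques, N m; "position": TCP position; "tcp_rot": TCP orientation; "force": force on the tool from outside, world axes, zero at the start; "moment": the same for the moment, N m; "opening": opening from 0.0 (shut) to 1.0 (fully open).
Only numpy, scipy, OpenCV 4.12 (cv2) and the standard library are available. Lean on these libraries where they do the work, as an engineer would, in place of code of your own. Each camera call takes 0.05 s, during which the arm holds its last target.

## Working session

There is one attempt and no reset: what is moved stays moved. The work goes in short steps, Python scripts to look and compute and a tool call to move; the robot and the scene stay as the last step left them, time stands still between calls to the robot, and variables do not carry over. Pictures are saved under pics/ and viewed, and the job is handed in when it is done.

Besides the shell and the picture viewer there is one more tool, called after ">>>" by a JSON object that holds its "op" and its "data". play_rows: Moves the arm, as the interface text tells. Its arguments: {"type":"object","properties":{"increments":{"type":"array"},"claw":{"type":"number"}},"required":["increments"]}

```bash
mkdir -p pics; cat > h.py <<'E'
import numpy as np, cv2
from rig import bot
def grab(name, tag):
    c=bot.get_calibration(name); im,d=bot.capture(name)
    cv2.imwrite(f'pics/{tag}.png',im); np.savez(f'pics/{tag}.npz',im=im,d=d,K=c['K'],p=c['xyz'],R=c['attitude'])
    return im,d,c
def cloud(d,c):
    K=np.array(c['K']);h,w=d.shape
    u,v=np.meshgrid(np.arange(w),np.arange(h))
    x=(u-K[0,2])/K[0,0]*d; y=(v-K[1,2])/K[1,1]*d
    P=np.stack([x,-y,-d],-1)
    return P@np.array(c['attitude']).T+np.array(c['xyz'])
E
python3 - <<'E'
from h import *
s=bot.read_state(); print({k:s[k] for k in('time_s','position','opening','force')})
for n in('scene','side','wrist'):
    im,d,c=grab(n,n+'0'); print(n,c,d.min(),d.max())
E
```

```text
{'time_s': 0.0, 'position': array([0.16924951, 0.60093867, 0.24058837]), 'opening': 1.000674709439512, 'force': array([-0.85521478,  0.19187162, -0.20790765])}
scene {'K': array([[494.0657858 ,   0.        , 278.94580794],
       [  0.        , 494.0657858 , 195.2346647 ],
       [  0.        ,   0.        ,   1.        ]]), 'xyz': array([ 1.41508356, -0.92719309,  0.92945169]), 'attitude': array([[ 0.74773659, -0.35657943,  0.56012597],
       [ 0.6639885 ,  0.40541088, -0.62830032],
       [-0.00304219,  0.84172034,  0.53990519]])} 0.0 3.9998808
side {'K': array([[412.67263467,   0.        , 283.24847929],
       [  0.        , 412.67263467, 208.5089549 ],
       [  0.        ,   0.        ,   1.        ]]), 'xyz': array([0.43283945, 0.7672545 , 0.90739242]), 'attitude': array([[-0.98642737,  0.11454609, -0.11764453],
       [-0.16413427, -0.70786177,  0.68701649],
       [-0.00458101,  0.69700137,  0.71705516]])} 0.0 3.5300164
wrist {'K': array([[348.70141581,   0.        , 280.98839357],
       [  0.        , 348.70141581, 206.43024791],
       [  0.        ,   0.        ,   1.        ]]), 'xyz': array([0.09688241, 0.62284418, 0.38369141]), 'attitude': array([[ 0.27074665, -0.92562377, -0.26441802],
       [ 0.96264681,  0.25955695,  0.07707989],
       [-0.00271544, -0.27541029,  0.96132294]])} 0.0 0.45967165
```

View pics/scene0.png

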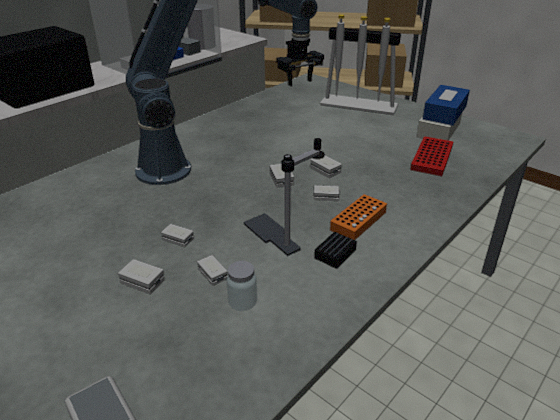

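View pics/side0.png

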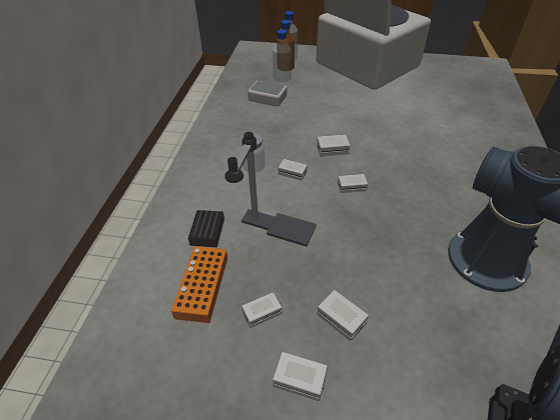

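View pics/wrist0.png

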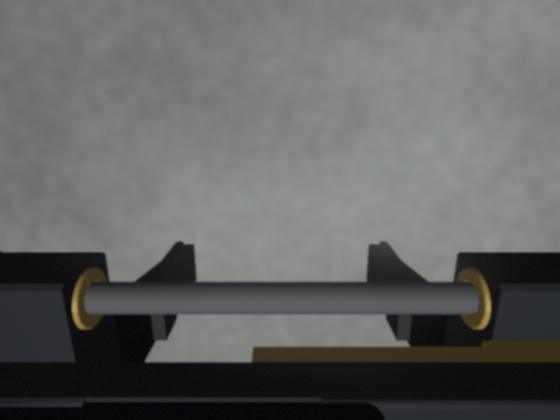

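Side and scene views show all six cases (side view: large ones near (343,313), (300,374), (333,144); small ones near (262,308), (292,169), (353,182)). The holder is swung out, with its knob at about (233,170) in the side view, and the plate is at (290,228). Next I'll measure them.

```bash
cat >> h.py <<'E'
def loadt(tag):
    z=np.load(f'pics/{tag}.npz'); return z['im'],z['d'],dict(K=z['K'],xyz=z['p'],attitude=z['R'])
def cases(im,d,c,zmax=0.3,bench_only=True):
    P=cloud(d,c)
    ok=(d>0)&(P[...,2]>0.012)&(P[...,2]<zmax)
    hsv=cv2.cvtColor(im,cv2.COLOR_BGR2HSV)
    m=(ok&(hsv[...,1]<50)&(hsv[...,2]>110)).astype(np.uint8)
    n,l,st,_=cv2.connectedComponentsWithStats(m)
    out=[]
    for i in range(1,n):
        if st[i,4]<60: continue
        Q=P[l==i]; zt=np.percentile(Q[:,2],90)
        T=Q[Q[:,2]>zt-0.006]
        if len(T)<20: continue
        (cx,cy),(w,h),a=cv2.minAreaRect((T[:,:2]*1000).astype(np.float32))
        if w<h: w,h,a=h,w,a+90
        out.append((cx,cy,w,h,(a+90)%180-90,zt*1000,st[i,:4].tolist(),len(T),T[:,:2].mean(0)*1000))
    return out
E
python3 - <<'E'
from h import *
for t in('scene0','side0'):
    print(t)
    im,d,c=loadt(t)
    for o in cases(im,d,c):
        if abs(o[0])<1000 and abs(o[1])<1000: print('c %.0f %.0f size %.0f %.0f ang %.1f z %.1f'%o[:6],o[6],o[7],o[8].round())
    P=cloud(d,c)
    # bench z
    ok=(d>0)&(abs(P[...,0]-0.5)<.4)&(abs(P[...,1])<.5)
    z=P[...,2][ok]; print('bench',np.median(z[abs(z)<.01]), z[abs(z)<.01].std())
    g=im.max(-1).astype(int)-im.min(-1)
E
```

```text
scene0
c -535 595 size 307 111 ang -89.9 z 182.5 [170, 50, 48, 18] 273 [-527.  610.]
c -632 -7 size 632 495 ang -30.1 z 183.0 [0, 61, 126, 59] 1145 [-569.   -2.]
c 637 906 size 128 41 ang 1.1 z 78.9 [419, 117, 32, 10] 51 [634. 906.]
c 662 21 size 91 23 ang 85.0 z 289.6 [293, 149, 25, 13] 84 [664.  20.]
c 576 265 size 449 111 ang -50.1 z 39.0 [310, 156, 31, 14] 175 [472. 398.]
c 500 111 size 455 44 ang -43.2 z 40.0 [270, 164, 15, 15] 128 [390. 216.]
c 577 257 size 84 55 ang 33.4 z 30.7 [314, 185, 25, 9] 176 [577. 257.]
c 383 -236 size 88 53 ang 16.8 z 31.3 [161, 224, 32, 16] 266 [ 382. -236.]
c 716 -289 size 63 60 ang -14.7 z 108.6 [197, 255, 56, 23] 331 [ 716. -290.]
c 456 -421 size 105 69 ang 16.4 z 39.4 [118, 259, 45, 25] 578 [ 459. -421.]
c 733 -302 size 67 34 ang 52.5 z 87.2 [228, 276, 27, 12] 89 [ 735. -309.]
c 747 -721 size 131 95 ang -11.5 z 48.6 [65, 376, 69, 44] 351 [ 731. -711.]
bench -0.0030208671487149674 0.002733855509663697
side0
c 750 -711 size 135 92 ang -9.6 z 51.5 [248, 81, 39, 17] 112 [ 741. -694.]
c 458 -418 size 104 71 ang 17.2 z 42.6 [318, 134, 32, 14] 328 [ 457. -416.]
c 663 15 size 84 20 ang 84.1 z 292.5 [237, 145, 14, 22] 137 [660.  11.]
c 579 -270 size 83 55 ang -13.3 z 34.5 [278, 159, 29, 15] 246 [ 579. -269.]
c 380 -233 size 85 54 ang 14.3 z 34.2 [339, 174, 29, 12] 274 [ 379. -232.]
c 381 245 size 103 66 ang -33.9 z 42.1 [318, 290, 51, 44] 1066 [381. 246.]
c 574 260 size 86 50 ang 36.7 z 34.3 [242, 292, 40, 30] 632 [575. 261.]
c 461 406 size 103 66 ang -8.7 z 42.2 [273, 352, 55, 43] 1485 [460. 407.]
bench 0.00028620703683091 0.001838708947518084
```

```bash
python3 - <<'E'
from h import *
for t,box in(('side0',(265,212,320,246)),('scene0',(240,210,302,256))):
    im,d,c=loadt(t);P=cloud(d,c)
    g=im.max(-1)
    m=np.zeros(g.shape,np.uint8); x0,y0,x1,y1=box
    sub=(g[y0:y1,x0:x1]<75)
    m[y0:y1,x0:x1]=sub
    # ray cast onto z=12mm
    K=np.array(c['K']);R=np.array(c['attitude']);o=np.array(c['xyz'])
    v,u=np.nonzero(m)
    r=np.stack([(u-K[0,2])/K[0,0],-(v-K[1,2])/K[1,1],-np.ones(len(u))],-1)@R.T
    X=o+r*((0.012-o[2])/r[:,2])[:,None]
    # occupancy
    print(t,len(u),np.median(P[...,2][m>0]))
    H=np.zeros((400,400),np.uint8)
    sc=cv2.resize(im[y0-10:y1+10,x0-10:x1+10],None,fx=8,fy=8,interpolation=0); cv2.imwrite(f'pics/{t}_plate.png',sc)
im,d,c=loadt('side0');cv2.imwrite('pics/side0_z.png',cv2.resize(im[120:260,200:340],None,fx=4,fy=4,interpolation=cv2.INTER_CUBIC))
E
```

```text
side0 637 0.011762211650567567
scene0 1193 0.009008767709812293
```

View pics/side0_z.png

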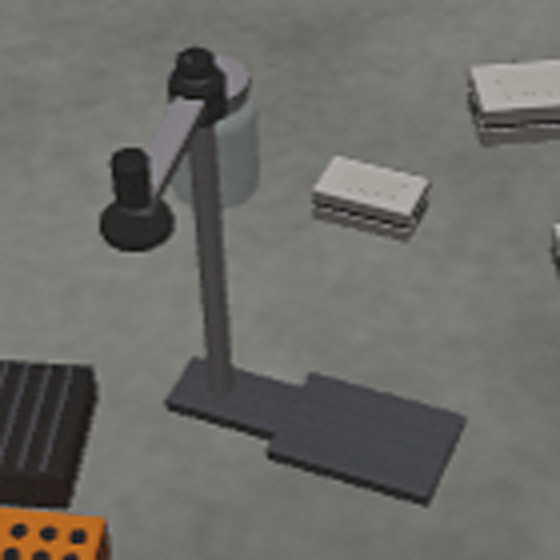

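View pics/scene0_plate.png

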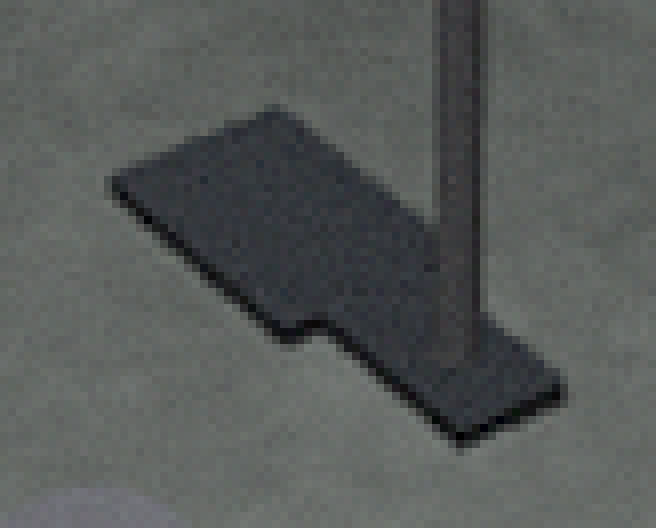

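```bash
cat >> h.py <<'E'
def cast(px,c,z):
    K=np.array(c['K']);R=np.array(c['attitude']);o=np.array(c['xyz'])
    px=np.atleast_2d(px).astype(float)
    r=np.stack([(px[:,0]-K[0,2])/K[0,0],-(px[:,1]-K[1,2])/K[1,1],-np.ones(len(px))],-1)@R.T
    return o+r*((z-o[2])/r[:,2])[:,None]
E
python3 - <<'E'
from h import *
im,d,c=loadt('side0')
q=np.array([(311,374),(466,416),(429,494),(268,448)])/4+[200,120]-.4
X=cast(q,c,.012)*1000
print(X.round(), 'ctr',X.mean(0).round(1)); print(np.linalg.norm(np.diff(X[[0,1,2,3,0]],axis=0),axis=1).round(1))
a=(X[0]-X[1]+X[3]-X[2]);print('x axis ang',np.degrees(np.arctan2(a[1],a[0])))
print('mast',cast(np.array([[219,392]])/4+[200,120],c,.012).round(4))
print('knob top @.322',cast(np.array([[131,157]])/4+[200,120],c,.322).round(4),'pad top .278',cast(np.array([[137,222]])/4+[200,120],c,.278).round(4), 'masttop .31',cast(np.array([[194,58]])/4+[200,120],c,.31).round(4))
im,d,c=loadt('scene0')
q=np.array([(277,108),(113,182),(284,328)])/8+[230,200]-.4
X=cast(q,c,.012)*1000;print(X.round())
print('mast',cast(np.array([[460,355]])/8+[230,200],c,.012).round(4))
P=cloud(d,c)
print(P[150:160,290:330,2][::3,::4].round(3))
print('scene knob',P[140:146,317].round(3), cast([317.5,139.5],c,.322))
E
```

```text
[[594. -69.  12.]
 [475. -45.  12.]
 [492.  32.  12.]
 [612.   8.  12.]] ctr [543.3 -18.5  12. ]
[121.4  79.2 121.7  79.1]
x axis ang -11.22400394930901
mast [[ 0.6566 -0.0385  0.012 ]]
knob top @.322 [[0.6658 0.0727 0.322 ]] pad top .278 [[0.6652 0.0775 0.278 ]] masttop .31 [[ 0.6562 -0.0406  0.31  ]]
[[499.  28.  12.]
 [485. -52.  12.]
 [600. -76.  12.]]
mast [[ 0.6623 -0.0453  0.012 ]]
[[-0.007 -0.003 -0.006 -0.007 -0.007  0.287  0.287  0.29  -0.008 -0.003]
 [-0.003 -0.006  0.929 -0.004  0.288  0.291  0.285  0.281  0.273 -0.004]
 [ 0.309 -0.003  0.287  0.29   0.287  0.279  0.274  0.274  0.273  0.034]
 [ 0.301  0.29   0.286  0.284  0.281  0.036  0.034  0.038  0.036  0.036]]
scene knob [[0.674 0.063 0.32 ]
 [0.672 0.065 0.316]
 [0.675 0.062 0.314]
 [0.671 0.067 0.308]
 [0.675 0.062 0.308]
 [0.672 0.066 0.303]] [[0.67553379 0.06321092 0.322     ]]
```

```bash
python3 - <<'E'
from h import *
s=bot.read_state(); print(s['tcp_rot'].round(3), s['position'],s['joint_positions'].round(1))
R=s['tcp_rot'];c=bot.get_calibration('wrist')
print('cam in tool',R.T@(c['xyz']-s['position']))
E
```

```text
[[-0.962  0.271 -0.001]
 [ 0.271  0.962 -0.002]
 [ 0.    -0.002 -1.   ]] [0.16931307 0.60108667 0.24079421] [ 64.   30.3  82.1   0.   67.7 -10.2]
cam in tool [ 0.07565351  0.00110392 -0.14299329]
```

>>> {"op": "play_rows", "data": {"increments": [{"dp": [42, -28, 0], "turn": 0.025}, {"dp": [42, -28, 0], "turn": 0.025}, {"dp": [42, -28, 0], "turn": 0.025}, {"dp": [42, -28, 0], "turn": 0.025}, {"dp": [42, -28, 0], "turn": 0.025}], "claw": 1}}

```text
time_s: 0.65
position: [0.3745, 0.4622, 0.2391]
tcp_rot: [[-0.991, 0.13, -0.004], [0.13, 0.991, -0.001], [0.003, -0.002, -1.0]]
force: [0.8, 0.7, 0.3]
opening: 1.001
```

>>> {"op": "play_rows", "data": {"increments": [{"dp": [40, -26, 0], "turn": -0.01}, {"dp": [40, -26, -20], "turn": -0.01}, {"dp": [4, -3, -40], "turn": 0}, {"dp": [2, -1, -40], "turn": 0}, {"dp": [0, 0, -10], "turn": 0}]}}

```text
time_s: 1.15
position: [0.4706, 0.401, 0.13]
tcp_rot: [[-0.987, 0.161, 0.007], [0.161, 0.987, 0.003], [-0.006, 0.004, -1.0]]
force: [-0.1, -0.4, -0.3]
opening: 0.999
```

```bash
python3 - <<'E'
from h import *
s=bot.read_state(); print(s['position'].round(4), np.degrees(np.arctan2(s['tcp_rot'][1,0],s['tcp_rot'][0,0])))
im,d,c=grab('wrist','w1')
for o in cases(im,d,c,.06): print('c %.0f %.0f size %.0f %.0f ang %.1f z %.1f'%o[:6],o[6])
E
```

```text
[0.4706 0.401  0.13  ] 170.72989242944112
c 384 249 size 104 59 ang -33.3 z 40.9 [0, 29, 94, 184]
c 400 272 size 100 2 ang -33.7 z 18.1 [70, 76, 40, 129]
c 461 408 size 104 66 ang -8.2 z 40.8 [236, 123, 99, 149]
c 582 296 size 27 2 ang 36.2 z 14.1 [170, 336, 24, 20]
c 573 286 size 27 17 ang 77.7 z 32.7 [145, 344, 34, 18]
```

View pics/w1.png

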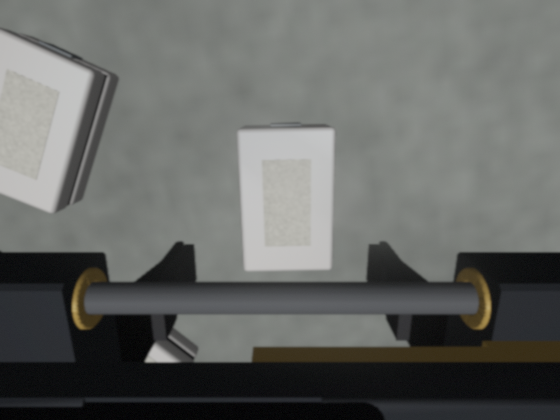

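The wrist picture shows the large case between the fingers at about (285,200). Its measured position is (461,408) at -8°, which agrees with the side view. Descending.

>>> {"op": "play_rows", "data": {"increments": [{"dp": [-9, 6, -10], "turn": 0.014}, {"dp": [0, 0, -35], "turn": 0}, {"dp": [0, 0, -35], "turn": 0}, {"dp": [0, 0, -20], "turn": 0}, {"dp": [0, 0, -3], "turn": 0}]}}

```text
time_s: 1.7
position: [0.4605, 0.4151, 0.0312]
tcp_rot: [[-0.99, 0.138, 0.018], [0.138, 0.99, 0.012], [-0.016, 0.014, -1.0]]
force: [0.1, -0.3, -0.1]
opening: 1.002
```

>>> {"op": "play_rows", "data": {"increments": [{"dp": [0, -3, -3], "turn": 0}, {"dp": [0, -2, -3], "turn": 0}, {"dp": [0, -2, -2], "turn": 0}, {"dp": [0, 0, 0], "turn": 0}, {"dp": [0, 0, 0], "turn": 0}]}}

```text
time_s: 2.2
position: [0.4616, 0.4113, 0.0285]
tcp_rot: [[-0.991, 0.134, 0.026], [0.135, 0.991, 0.017], [-0.023, 0.021, -1.0]]
force: [0.1, -0.6, 0.0]
opening: 1.0
```

>>> {"op": "play_rows", "data": {"increments": [{"dp": [0, -2, -3], "turn": 0}, {"dp": [0, -2, -2], "turn": 0}, {"dp": [0, 0, 0], "turn": 0}, {"dp": [0, 0, 0], "turn": 0}, {"dp": [0, 0, 0], "turn": 0}]}}

```text
time_s: 2.7
position: [0.4626, 0.4069, 0.024]
tcp_rot: [[-0.99, 0.135, 0.027], [0.136, 0.991, 0.018], [-0.024, 0.022, -0.999]]
force: [-0.1, 0.3, 1.1]
opening: 1.002
```

```bash
python3 - <<'E'
from h import *
np.set_printoptions(precision=4,suppress=True)
for i in range(2):
    s=bot.read_state(); print(s['time_s'],s['position'], s['tcp_rot'],s['joint_positions'],s['qvel']);bot.capture('side')
E
```

```text
2.7 [0.4626 0.4069 0.024 ] [[-0.9905  0.1351  0.0272]
 [ 0.1356  0.9906  0.0182]
 [-0.0245  0.0217 -0.9995]] [ 30.9157  46.2894  92.6093   0.1452  39.2291 -51.4121] [-0.1428  0.0647 -0.0005 -0.1145 -0.048   0.0274]
2.75 [0.4626 0.407  0.024 ] [[-0.9905  0.1351  0.0272]
 [ 0.1356  0.9906  0.0182]
 [-0.0245  0.0217 -0.9995]] [ 30.9193  46.2908  92.6048   0.1477  39.2307 -51.4116] [ 0.0887 -0.105  -0.0699  0.0442 -0.0677 -0.0971]
```

>>> {"op": "play_rows", "data": {"increments": [{"dp": [0, 0, -1], "turn": 0}, {"dp": [0, 0, 0], "turn": 0}, {"dp": [0, 0, 0], "turn": 0}, {"dp": [0, 0, 0], "turn": 0}, {"dp": [0, 0, 0], "turn": 0}], "claw": 0.6}}

```text
time_s: 3.3
position: [0.4625, 0.4071, 0.0229]
tcp_rot: [[-0.991, 0.135, 0.027], [0.135, 0.991, 0.018], [-0.025, 0.022, -0.999]]
force: [0.5, -0.2, -0.4]
opening: 0.761
```

>>> {"op": "play_rows", "data": {"increments": [{"dp": [0, 0, 20], "turn": 0}, {"dp": [0, 0, 30], "turn": 0}, {"dp": [0, 0, 30], "turn": 0}, {"dp": [0, 0, 30], "turn": 0}, {"dp": [0, 0, 0], "turn": 0}], "claw": 0.6}}

```text
time_s: 3.8
position: [0.4592, 0.4052, 0.1324]
tcp_rot: [[-0.991, 0.135, 0.019], [0.135, 0.991, 0.013], [-0.017, 0.016, -1.0]]
force: [0.4, 0.2, -2.1]
opening: 0.76
```

>>> {"op": "play_rows", "data": {"increments": [{"dp": [6, -48, 14], "turn": -0.013}, {"dp": [8, -48, 14], "turn": -0.013}, {"dp": [8, -48, 14], "turn": -0.013}, {"dp": [8, -48, 14], "turn": -0.013}, {"dp": [8, -48, 14], "turn": -0.013}], "claw": 0.6}}

```text
time_s: 4.3
position: [0.4914, 0.1673, 0.1957]
tcp_rot: [[-0.982, 0.189, 0.01], [0.189, 0.982, 0.012], [-0.008, 0.014, -1.0]]
force: [0.4, 0.2, -1.6]
opening: 0.754
```

>>> {"op": "play_rows", "data": {"increments": [{"dp": [10, -48, 0], "turn": 0}, {"dp": [10, -48, 0], "turn": 0}, {"dp": [12, -48, 0], "turn": 0}, {"dp": [12, -48, 0], "turn": 0}, {"dp": [12, -48, 0], "turn": 0}], "claw": 0.6}}

```text
time_s: 4.8
position: [0.5432, -0.0772, 0.1909]
tcp_rot: [[-0.982, 0.19, 0.003], [0.19, 0.982, 0.015], [-0.0, 0.015, -1.0]]
force: [0.6, 0.3, -1.9]
opening: 0.754
```

>>> {"op": "play_rows", "data": {"increments": [{"dp": [12, -32, 5], "turn": 0}, {"dp": [12, -32, 5], "turn": 0}, {"dp": [10, -24, 0], "turn": 0}, {"dp": [0, 0, 0], "turn": 0}, {"dp": [0, 0, 0], "turn": 0}], "claw": 0.6}}

```text
time_s: 5.3
position: [0.5753, -0.1761, 0.1919]
tcp_rot: [[-0.98, 0.2, -0.007], [0.2, 0.98, 0.018], [0.01, 0.016, -1.0]]
force: [-0.4, 0.6, -3.2]
opening: 0.754
```

```bash
python3 - <<'E'
from h import *
s=bot.read_state(); print(s['position'].round(4), np.degrees(np.arctan2(s['tcp_rot'][1,0],s['tcp_rot'][0,0])),s['opening'])
im,d,c=grab('wrist','w2')
for n in ('side',):
  im,d,c=grab(n,n+'2')
  for o in cases(im,d,c,.06): print('c %.0f %.0f size %.0f %.0f ang %.1f z %.1f'%o[:6],o[6])
E
```

```text
[ 0.5753 -0.1761  0.1919] 168.4486274472692 0.7541238500488487
c 762 -718 size 112 95 ang -13.5 z 53.5 [248, 80, 28, 18]
c 457 -418 size 103 66 ang 16.4 z 42.2 [317, 134, 33, 14]
c 579 -271 size 86 52 ang -13.2 z 34.6 [278, 159, 30, 15]
c 380 -233 size 85 52 ang 16.7 z 34.3 [338, 174, 30, 13]
c 381 244 size 102 67 ang -33.0 z 42.1 [318, 290, 51, 44]
c 574 259 size 86 51 ang 37.9 z 34.1 [242, 292, 40, 30]
```

View pics/w2.png

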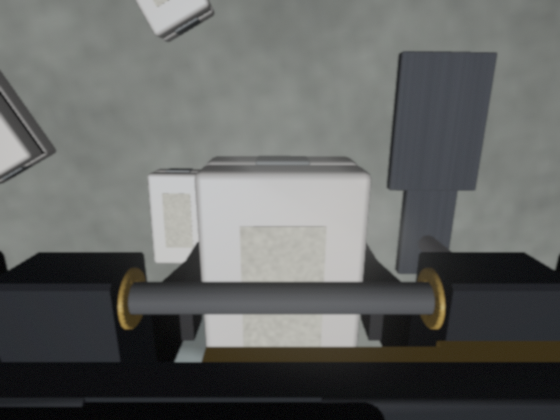

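The wrist view shows the plate's outline at about (402,52), (495,53), (475,190), (390,188), and the case held square. I'll fit the plate from this.

```bash
python3 - <<'E'
from h import *
im,d,c=loadt('w2')
P=cloud(d,c)
g=im.max(-1)
z=P[...,2]
m=(d>0)&(g<105)&(z>0.007)&(z<0.02);m[:, :370]=0;m[:40]=0;m[188:]=0
m=m.astype(np.uint8)
n,l,st,_=cv2.connectedComponentsWithStats(m);i=1+st[1:,4].argmax();print(st[i])
Q=P[l==i];print(np.median(Q[:,2]))
v,u=np.nonzero(l==i)
X=cast(np.c_[u,v],c,.012)*1000
for A in (X,Q*1000):
    (cx,cy),(w,h),a=cv2.minAreaRect(A[:,:2].astype(np.float32));print(cx,cy,w,h,a)
cv2.imwrite('pics/w2p.png',cv2.resize(im[40:260,370:520],None,fx=4,fy=4,interpolation=cv2.INTER_CUBIC)[:600])
E
```

```text
[  387    51   110   137 12561]
0.011681261777050256
542.7844848632812 -18.71160888671875 84.75688934326172 120.17000579833984 77.89764404296875
543.2662963867188 -17.469467163085938 84.84832763671875 121.60625457763672 77.9984359741211
```

View pics/w2p.png

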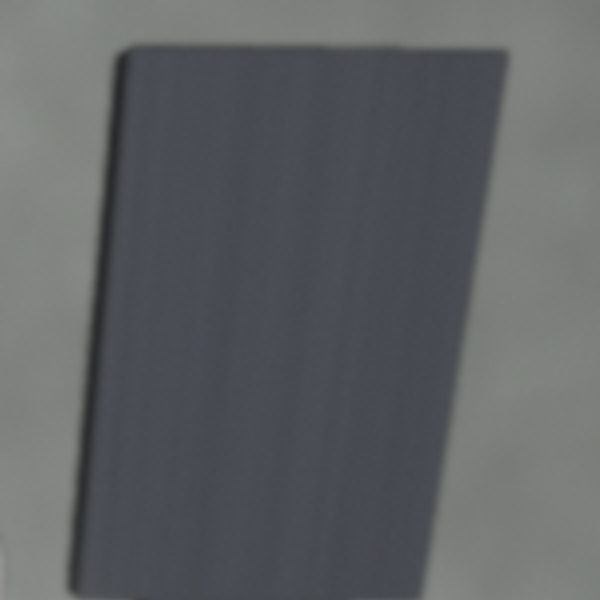

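>>> {"op": "play_rows", "data": {"increments": [{"dp": [-8, 40, 0], "turn": 0}, {"dp": [-8, 40, 0], "turn": 0}, {"dp": [-8, 40, 0], "turn": 0}, {"dp": [-6, 32, 0], "turn": 0}, {"dp": [0, 0, -10], "turn": 0}], "claw": 0.6}}

```text
time_s: 5.9
position: [0.5406, -0.0136, 0.1814]
tcp_rot: [[-0.981, 0.196, -0.008], [0.196, 0.98, 0.019], [0.012, 0.017, -1.0]]
force: [0.1, -0.5, -1.7]
opening: 0.759
```

>>> {"op": "play_rows", "data": {"increments": [{"dp": [3, -4, -25], "turn": -0.003}, {"dp": [1, -1, -25], "turn": -0.003}, {"dp": [0, 0, -25], "turn": 0}, {"dp": [0, 0, -20], "turn": 0}, {"dp": [0, 0, -10], "turn": 0}], "claw": 0.6}}

```text
time_s: 6.4
position: [0.5427, -0.0131, 0.0736]
tcp_rot: [[-0.982, 0.19, -0.006], [0.19, 0.982, 0.018], [0.009, 0.017, -1.0]]
force: [0.5, -0.1, -2.9]
opening: 0.757
```

>>> {"op": "play_rows", "data": {"increments": [{"dp": [1, -3, -12], "turn": -0.006}, {"dp": [1, -3, -10], "turn": -0.006}, {"dp": [0, -1, -5], "turn": -0.002}, {"dp": [0, 0, -2], "turn": 0}, {"dp": [0, 0, 0], "turn": 0}], "claw": 0.6}}

```text
time_s: 6.9
position: [0.5452, -0.0207, 0.0422]
tcp_rot: [[-0.979, 0.204, -0.005], [0.204, 0.979, 0.018], [0.009, 0.016, -1.0]]
force: [0.4, -0.3, -2.4]
opening: 0.752
```

>>> {"op": "play_rows", "data": {"increments": [{"dp": [0, 1.5, -3], "turn": 0}, {"dp": [0, 0, -2], "turn": 0}, {"dp": [0, 0, -1], "turn": 0}, {"dp": [0, 0, -1], "turn": 0}, {"dp": [0, 0, 0], "turn": 0}], "claw": 0.6}}

```text
time_s: 7.4
position: [0.5465, -0.0193, 0.0365]
tcp_rot: [[-0.979, 0.204, -0.001], [0.204, 0.979, 0.017], [0.005, 0.016, -1.0]]
force: [0.6, -0.1, -2.3]
opening: 0.758
```

>>> {"op": "play_rows", "data": {"increments": [{"dp": [-1, 0, -1.5], "turn": 0}, {"dp": [0, 0, -1], "turn": 0}, {"dp": [0, 0, 0], "turn": 0}, {"dp": [0, 0, 0], "turn": 0}, {"dp": [0, 0, 0], "turn": 0}], "claw": 0.6}}

```text
time_s: 7.9
position: [0.5461, -0.0193, 0.0352]
tcp_rot: [[-0.979, 0.204, 0.001], [0.204, 0.979, 0.016], [0.002, 0.016, -1.0]]
force: [-0.8, 0.1, -0.2]
opening: 0.757
```

>>> {"op": "play_rows", "data": {"increments": [{"dp": [0, 0, 0], "turn": 0}, {"dp": [0, 0, 0], "turn": 0}, {"dp": [0, 0, 0], "turn": 0}, {"dp": [0, 0, 0], "turn": 0}, {"dp": [0, 0, 15], "turn": 0}], "claw": 1}}

```text
time_s: 8.4
position: [0.5453, -0.0193, 0.0488]
tcp_rot: [[-0.979, 0.204, -0.002], [0.204, 0.979, 0.017], [0.006, 0.016, -1.0]]
force: [-0.8, -0.1, -0.6]
opening: 0.988
```

>>> {"op": "play_rows", "data": {"increments": [{"dp": [0, 0, 35], "turn": 0}, {"dp": [-5, 5, 45], "turn": 0}, {"dp": [-25, 40, 10], "turn": -0.06}, {"dp": [-26, 42, 0], "turn": -0.06}, {"dp": [-26, 42, 0], "turn": -0.06}], "claw": 1}}

```text
time_s: 8.9
position: [0.4694, 0.107, 0.1439]
tcp_rot: [[-0.92, 0.392, 0.016], [0.392, 0.92, 0.015], [-0.009, 0.02, -1.0]]
force: [0.6, -0.4, -0.8]
opening: 1.003
```

>>> {"op": "play_rows", "data": {"increments": [{"dp": [-26, 42, 0], "turn": -0.06}, {"dp": [-26, 42, 0], "turn": -0.06}, {"dp": [-26, 42, 0], "turn": -0.06}, {"dp": [0, 0, 0], "turn": 0}, {"dp": [0, 0, 0], "turn": 0}]}}

```text
time_s: 9.4
position: [0.3845, 0.24, 0.1454]
tcp_rot: [[-0.834, 0.551, 0.02], [0.551, 0.834, 0.013], [-0.01, 0.021, -1.0]]
force: [0.1, 0.3, -0.2]
opening: 1.002
```

```bash
cat > look.py <<'E'
from h import *
import sys
s=bot.read_state(); print(s['time_s'],(s['position']*1000).round(1), 'yaw %.1f'%np.degrees(np.arctan2(s['tcp_rot'][1,0],s['tcp_rot'][0,0])),s['tcp_rot'][2].round(3),s['opening'].__round__(3))
for n in sys.argv[2:]:
  im,d,c=grab(n,n+sys.argv[1]); print(n)
  for o in cases(im,d,c,.3):
    if 300<o[0]<800 and abs(o[1])<550: print('c %.1f %.1f size %.0f %.0f ang %.1f z %.1f'%o[:6],o[6])
E
python3 look.py 3 wrist side
```

```text
9.4 [384.5 240.  145.4] yaw 146.6 [-0.01   0.021 -1.   ] 1.002
wrist
c 381.5 245.9 size 104 66 ang -33.6 z 40.8 [235, 128, 93, 139]
c 397.2 274.0 size 45 5 ang 0.1 z 175.5 [374, 329, 36, 19]
side
c 457.6 -416.0 size 104 70 ang 16.6 z 42.9 [317, 134, 33, 14]
c 675.4 -165.1 size 270 27 ang -82.0 z 87.7 [254, 143, 10, 27]
c 662.3 16.7 size 89 20 ang 84.1 z 292.4 [237, 144, 14, 25]
c 578.2 -270.7 size 86 53 ang -12.0 z 34.3 [278, 159, 30, 15]
c 544.0 -19.0 size 102 68 ang -12.2 z 54.3 [271, 206, 42, 26]
c 573.8 260.0 size 86 50 ang 36.2 z 34.4 [242, 292, 40, 30]
c 384.1 252.8 size 106 105 ang 36.1 z 42.1 [318, 298, 51, 36]
```

>>> {"op": "play_rows", "data": {"increments": [{"dp": [-3, 5, -35], "turn": 0}, {"dp": [0, 0, -35], "turn": 0}, {"dp": [0, 0, -25], "turn": 0}, {"dp": [0, 0, -12], "turn": 0}, {"dp": [0, 0, 0], "turn": 0}]}}

```text
time_s: 10.0
position: [0.3921, 0.2384, 0.0357]
tcp_rot: [[-0.825, 0.564, 0.03], [0.565, 0.825, 0.015], [-0.017, 0.029, -0.999]]
force: [1.0, 0.1, -0.0]
opening: 0.998
```

>>> {"op": "play_rows", "data": {"increments": [{"dp": [-6, 4, 0], "turn": 0.008}, {"dp": [-4, 2, -4], "turn": 0.008}, {"dp": [-1, 1, -5], "turn": 0}, {"dp": [0, 0, -3], "turn": 0}, {"dp": [0, 0, 0], "turn": 0}]}}

```text
time_s: 10.5
position: [0.3836, 0.2444, 0.0249]
tcp_rot: [[-0.832, 0.554, 0.035], [0.555, 0.832, 0.017], [-0.02, 0.033, -0.999]]
force: [0.1, 0.4, -0.7]
opening: 1.001
```

>>> {"op": "play_rows", "data": {"increments": [{"dp": [-1, 0.5, -1], "turn": 0}, {"dp": [0, 0, 0], "turn": 0}, {"dp": [0, 0, 0], "turn": 0}, {"dp": [0, 0, 0], "turn": 0}, {"dp": [0, 0, 0], "turn": 0}], "claw": 0.6}}

```text
time_s: 11.0
position: [0.3827, 0.2453, 0.0244]
tcp_rot: [[-0.832, 0.553, 0.036], [0.554, 0.832, 0.017], [-0.021, 0.034, -0.999]]
force: [-0.2, 0.9, -1.8]
opening: 0.759
```

>>> {"op": "play_rows", "data": {"increments": [{"dp": [0, 0, 20], "turn": 0}, {"dp": [0, 0, 35], "turn": 0}, {"dp": [0, 0, 35], "turn": 0}, {"dp": [0, 0, 20], "turn": 0}, {"dp": [0, 0, 0], "turn": 0}], "claw": 0.6}}

```text
time_s: 11.5
position: [0.3808, 0.2445, 0.136]
tcp_rot: [[-0.832, 0.554, 0.03], [0.554, 0.832, 0.015], [-0.017, 0.029, -0.999]]
force: [0.2, 0.3, -2.5]
opening: 0.76
```

>>> {"op": "play_rows", "data": {"increments": [{"dp": [27, -42, 0], "turn": 0.065}, {"dp": [27, -42, 0], "turn": 0.065}, {"dp": [27, -42, 0], "turn": 0.065}, {"dp": [27, -42, 0], "turn": 0.065}, {"dp": [27, -42, 0], "turn": 0.065}], "claw": 0.6}}

```text
time_s: 12.0
position: [0.5103, 0.035, 0.1311]
tcp_rot: [[-0.973, 0.232, 0.013], [0.232, 0.972, 0.025], [-0.007, 0.028, -1.0]]
force: [1.4, 0.6, -3.0]
opening: 0.76
```

>>> {"op": "play_rows", "data": {"increments": [{"dp": [24, -42, 0], "turn": 0.04}, {"dp": [8, -10, 0], "turn": 0.01}, {"dp": [0, 0, 0], "turn": 0}, {"dp": [0, 0, 0], "turn": 0}, {"dp": [0, 0, 0], "turn": 0}], "claw": 0.6}}

```text
time_s: 12.5
position: [0.543, -0.0238, 0.1239]
tcp_rot: [[-0.982, 0.189, 0.006], [0.189, 0.982, 0.027], [-0.0, 0.028, -1.0]]
force: [0.2, 0.9, -1.8]
opening: 0.76
```

>>> {"op": "play_rows", "data": {"increments": [{"dp": [1, 2, -12], "turn": -0.008}, {"dp": [1, 1, -12], "turn": -0.008}, {"dp": [0, 1, -8], "turn": 0}, {"dp": [0, 0, -4], "turn": 0}, {"dp": [0, 0, 0], "turn": 0}], "claw": 0.6}}

```text
time_s: 13.0
position: [0.541, -0.0136, 0.0837]
tcp_rot: [[-0.98, 0.2, -0.0], [0.2, 0.979, 0.029], [0.006, 0.029, -1.0]]
force: [-0.3, 0.4, -2.1]
opening: 0.76
```

>>> {"op": "play_rows", "data": {"increments": [{"dp": [2, -3, 0], "turn": -0.002}, {"dp": [2, -2, -2], "turn": 0}, {"dp": [0, -1, -2], "turn": 0}, {"dp": [0, 0, -1], "turn": 0}, {"dp": [0, 0, 0], "turn": 0}], "claw": 0.6}}

```text
time_s: 13.5
position: [0.5465, -0.0208, 0.0791]
tcp_rot: [[-0.979, 0.202, 0.002], [0.202, 0.979, 0.029], [0.003, 0.029, -1.0]]
force: [0.1, 0.3, -3.5]
opening: 0.762
```

>>> {"op": "play_rows", "data": {"increments": [{"dp": [-1, 1.5, -1], "turn": 0}, {"dp": [0, 0, -1], "turn": 0}, {"dp": [0, 0, -1], "turn": 0}, {"dp": [0, 0, 0], "turn": 0}, {"dp": [0, 0, 0], "turn": 0}], "claw": 0.6}}

```text
time_s: 14.0
position: [0.5454, -0.0193, 0.0771]
tcp_rot: [[-0.979, 0.202, 0.004], [0.202, 0.979, 0.028], [0.002, 0.028, -1.0]]
force: [-0.2, 0.0, -0.1]
opening: 0.758
```

Contact (the weight is off the gripper). Release and rise.

>>> {"op": "play_rows", "data": {"increments": [{"dp": [0, 0, 0], "turn": 0}, {"dp": [0, 0, 0], "turn": 0}, {"dp": [0, 0, 0], "turn": 0}, {"dp": [0, 0, 0], "turn": 0}, {"dp": [0, 0, 12], "turn": 0}], "claw": 1}}

```text
time_s: 14.5
position: [0.5453, -0.0192, 0.0885]
tcp_rot: [[-0.979, 0.203, 0.002], [0.203, 0.979, 0.029], [0.004, 0.029, -1.0]]
force: [-0.3, -0.3, 0.2]
opening: 0.99
```

>>> {"op": "play_rows", "data": {"increments": [{"dp": [0, 0, 30], "turn": 0}, {"dp": [0, 0, 45], "turn": 0}, {"dp": [-5, -35, 30], "turn": 0}, {"dp": [-10, -45, 0], "turn": 0.03}, {"dp": [-10, -45, 0], "turn": 0.06}]}}

```text
time_s: 15.0
position: [0.521, -0.1424, 0.2027]
tcp_rot: [[-0.995, 0.101, 0.004], [0.101, 0.995, 0.027], [-0.002, 0.027, -1.0]]
force: [0.9, 0.3, 0.3]
opening: 0.999
```

```bash
python3 look.py 4 side
```

```text
15.0 [ 521.  -142.4  202.7] yaw 174.2 [-0.002  0.027 -1.   ] 0.999
side
c 447.4 -276.2 size 364 105 ang -86.9 z 42.6 [318, 134, 32, 14]
c 662.4 17.5 size 86 19 ang 84.8 z 292.4 [237, 144, 14, 24]
c 579.3 -269.7 size 85 55 ang -12.0 z 34.5 [278, 159, 28, 15]
c 379.8 -233.1 size 86 54 ang 15.2 z 34.7 [338, 174, 30, 13]
c 544.2 -19.2 size 102 68 ang -11.5 z 94.2 [271, 197, 42, 25]
c 574.2 259.9 size 85 51 ang 36.7 z 34.4 [242, 292, 40, 30]
```

>>> {"op": "play_rows", "data": {"increments": [{"dp": [-10, -44, -5], "turn": 0.06}, {"dp": [-10, -44, -10], "turn": 0.06}, {"dp": [-10, -44, -15], "turn": 0.06}, {"dp": [-10, -44, -15], "turn": 0.06}, {"dp": [-10, -44, -10], "turn": 0.04}]}}

```text
time_s: 15.55
position: [0.4718, -0.372, 0.154]
tcp_rot: [[-0.982, -0.19, 0.01], [-0.19, 0.982, 0.017], [-0.013, 0.015, -1.0]]
force: [0.1, 0.1, 0.3]
opening: 1.001
```

>>> {"op": "play_rows", "data": {"increments": [{"dp": [-6, -22, 0], "turn": 0.02}, {"dp": [0, 0, 0], "turn": 0}, {"dp": [0, 0, 0], "turn": 0}, {"dp": [0, 0, 0], "turn": 0}, {"dp": [0, 0, 0], "turn": 0}]}}

```text
time_s: 16.05
position: [0.4641, -0.3983, 0.1548]
tcp_rot: [[-0.979, -0.202, 0.011], [-0.202, 0.979, 0.016], [-0.014, 0.014, -1.0]]
force: [0.5, -0.6, 0.7]
opening: 1.0
```

```bash
python3 look.py 5 wrist; python3 -c "
from h import *;print(bot.read_state()['joint_positions'].round(1))"
```

```text
16.05 [ 464.1 -398.3  154.8] yaw -168.3 [-0.014  0.014 -1.   ] 1.0
wrist
c 380.0 -232.6 size 86 51 ang 15.6 z 32.6 [475, 78, 79, 119]
c 386.7 -255.4 size 85 5 ang 14.4 z 14.5 [464, 85, 16, 107]
c 457.2 -417.6 size 104 66 ang 16.5 z 40.8 [203, 118, 100, 140]
c 577.6 -294.0 size 38 3 ang -13.5 z 14.3 [351, 315, 21, 31]
c 528.3 -316.9 size 148 36 ang 40.9 z 33.0 [363, 314, 47, 33]
[ -51.6   35.3   88.4    1.3   56.6 -154. ]
```

>>> {"op": "play_rows", "data": {"increments": [{"dp": [-4, -10, -15], "turn": 0.02}, {"dp": [-3, -9, -35], "turn": 0.02}, {"dp": [0, 0, -35], "turn": 0}, {"dp": [0, 0, -25], "turn": 0}, {"dp": [0, 0, 0], "turn": 0}]}}

```text
time_s: 16.6
position: [0.4614, -0.4129, 0.0458]
tcp_rot: [[-0.968, -0.252, 0.015], [-0.251, 0.968, 0.012], [-0.017, 0.008, -1.0]]
force: [-0.7, 0.9, 0.1]
opening: 0.999
```

>>> {"op": "play_rows", "data": {"increments": [{"dp": [-2, -3, -7], "turn": 0}, {"dp": [-2, -2, -7], "turn": 0}, {"dp": [-1, -1, -5], "turn": 0}, {"dp": [0, 0, -3], "turn": 0}, {"dp": [0, 0, 0], "turn": 0}]}}

```text
time_s: 17.1
position: [0.4587, -0.4198, 0.0267]
tcp_rot: [[-0.967, -0.254, 0.018], [-0.254, 0.967, 0.007], [-0.02, 0.002, -1.0]]
force: [-0.1, -0.4, -0.5]
opening: 1.001
```

>>> {"op": "play_rows", "data": {"increments": [{"dp": [-1, 2, -3], "turn": 0}, {"dp": [0, 0, 0], "turn": 0}, {"dp": [0, 0, 0], "turn": 0}, {"dp": [0, 0, 0], "turn": 0}, {"dp": [0, 0, 0], "turn": 0}], "claw": 0.6}}

```text
time_s: 17.6
position: [0.458, -0.4182, 0.0246]
tcp_rot: [[-0.967, -0.254, 0.02], [-0.254, 0.967, 0.005], [-0.02, 0.0, -1.0]]
force: [-0.3, -0.0, -0.7]
opening: 0.757
```

>>> {"op": "play_rows", "data": {"increments": [{"dp": [0, 0, 20], "turn": 0}, {"dp": [0, 0, 35], "turn": 0}, {"dp": [0, 0, 35], "turn": 0}, {"dp": [0, 0, 35], "turn": -0.02}, {"dp": [0, 0, 20], "turn": -0.05}], "claw": 0.6}}

```text
time_s: 18.1
position: [0.4546, -0.4139, 0.1682]
tcp_rot: [[-0.983, -0.184, 0.012], [-0.183, 0.983, 0.016], [-0.015, 0.014, -1.0]]
force: [0.1, -0.6, -1.1]
opening: 0.757
```

>>> {"op": "play_rows", "data": {"increments": [{"dp": [10, 46, 0], "turn": -0.06}, {"dp": [10, 46, 0], "turn": -0.06}, {"dp": [10, 46, 0], "turn": -0.06}, {"dp": [10, 46, 0], "turn": -0.06}, {"dp": [10, 46, 0], "turn": -0.06}], "claw": 0.6}}

```text
time_s: 18.6
position: [0.5065, -0.1875, 0.1734]
tcp_rot: [[-0.99, 0.14, 0.024], [0.14, 0.99, -0.005], [-0.024, -0.001, -1.0]]
force: [0.3, 0.3, -1.6]
opening: 0.755
```

>>> {"op": "play_rows", "data": {"increments": [{"dp": [12, 44, 2], "turn": -0.04}, {"dp": [12, 44, 2], "turn": -0.03}, {"dp": [10, 35, 0], "turn": -0.02}, {"dp": [5, 15, 0], "turn": 0}, {"dp": [0, 0, 0], "turn": 0}], "claw": 0.6}}

```text
time_s: 19.1
position: [0.5442, -0.0364, 0.1769]
tcp_rot: [[-0.974, 0.226, 0.02], [0.226, 0.974, -0.003], [-0.021, 0.001, -1.0]]
force: [-0.4, -0.7, -1.4]
opening: 0.757
```

>>> {"op": "play_rows", "data": {"increments": [{"dp": [0, 8, -10], "turn": 0.01}, {"dp": [0, 6, -12], "turn": 0.01}, {"dp": [0, 2, -12], "turn": 0}, {"dp": [0, 0, -10], "turn": 0}, {"dp": [0, 0, -2], "turn": 0}], "claw": 0.6}}

```text
time_s: 19.6
position: [0.5426, -0.0223, 0.1268]
tcp_rot: [[-0.978, 0.208, 0.018], [0.208, 0.978, -0.004], [-0.019, 0.0, -1.0]]
force: [-0.6, -0.9, -1.9]
opening: 0.756
```

>>> {"op": "play_rows", "data": {"increments": [{"dp": [1, 2, -3], "turn": 0.002}, {"dp": [1, 1, -3], "turn": 0}, {"dp": [0, 0, -2], "turn": 0}, {"dp": [0, 0, 0], "turn": 0}, {"dp": [0, 0, 0], "turn": 0}], "claw": 0.6}}

```text
time_s: 20.1
position: [0.5453, -0.0208, 0.1178]
tcp_rot: [[-0.978, 0.208, 0.019], [0.208, 0.978, -0.004], [-0.019, 0.0, -1.0]]
force: [0.6, 0.6, -1.0]
opening: 0.759
```

>>> {"op": "play_rows", "data": {"increments": [{"dp": [0, 1.5, -1], "turn": 0.002}, {"dp": [0, 0, -1], "turn": 0}, {"dp": [0, 0, 0], "turn": 0}, {"dp": [0, 0, 0], "turn": 0}, {"dp": [0, 0, 0], "turn": 0}], "claw": 0.6}}

```text
time_s: 20.6
position: [0.5458, -0.0191, 0.1168]
tcp_rot: [[-0.978, 0.206, 0.021], [0.206, 0.979, -0.004], [-0.021, 0.0, -1.0]]
force: [-0.9, -0.0, -2.1]
opening: 0.758
```

>>> {"op": "play_rows", "data": {"increments": [{"dp": [0, 0, 0], "turn": 0}, {"dp": [0, 0, 0], "turn": 0}, {"dp": [0, 0, 0], "turn": 0}, {"dp": [0, 0, 0], "turn": 0}, {"dp": [0, 0, 12], "turn": 0}], "claw": 1}}

```text
time_s: 21.1
position: [0.5456, -0.0192, 0.1287]
tcp_rot: [[-0.978, 0.206, 0.02], [0.206, 0.979, -0.004], [-0.02, -0.0, -1.0]]
force: [-0.7, 0.2, -0.2]
opening: 0.992
```

>>> {"op": "play_rows", "data": {"increments": [{"dp": [0, 0, 30], "turn": 0}, {"dp": [0, 0, 40], "turn": 0}, {"dp": [-10, -35, 20], "turn": 0}, {"dp": [-20, -40, 0], "turn": 0.06}, {"dp": [-25, -35, -10], "turn": 0.06}]}}

```text
time_s: 21.6
position: [0.4945, -0.1295, 0.2189]
tcp_rot: [[-0.997, 0.073, 0.033], [0.073, 0.997, -0.007], [-0.033, -0.005, -0.999]]
force: [0.7, -1.0, -0.4]
opening: 0.999
```

```bash
python3 look.py 6 side
```

```text
21.6 [ 494.5 -129.5  218.9] yaw 175.8 [-0.033 -0.005 -0.999] 0.999
side
c 661.7 16.9 size 91 20 ang 85.7 z 292.6 [237, 144, 14, 24]
c 579.0 -269.9 size 85 54 ang -13.7 z 34.7 [278, 159, 29, 15]
c 379.6 -233.0 size 85 52 ang 14.6 z 34.2 [338, 174, 30, 13]
c 544.4 -19.3 size 103 69 ang -9.0 z 134.2 [270, 186, 44, 25]
c 574.4 259.5 size 86 50 ang 36.4 z 34.3 [242, 292, 40, 30]
```

>>> {"op": "play_rows", "data": {"increments": [{"dp": [-27, -25, -10], "turn": 0.07}, {"dp": [-27, -25, -20], "turn": 0.07}, {"dp": [-27, -25, -20], "turn": 0.06}, {"dp": [-20, -18, -15], "turn": 0.04}, {"dp": [0, 0, 0], "turn": 0}]}}

```text
time_s: 22.15
position: [0.3867, -0.232, 0.1554]
tcp_rot: [[-0.985, -0.17, 0.037], [-0.17, 0.985, -0.007], [-0.035, -0.013, -0.999]]
force: [1.0, 0.1, -0.5]
opening: 1.001
```

```bash
python3 look.py 7 wrist; python3 -c "
from h import *;print(bot.read_state()['joint_positions'].round(1))
im,d,c=loadt('side6');cv2.imwrite('pics/s6c.png',cv2.resize(im[120:260,200:340],None,fx=4,fy=4))"
```

```text
22.15 [ 386.7 -232.   155.4] yaw -170.2 [-0.035 -0.013 -0.999] 1.001
wrist
c 379.7 -232.7 size 86 50 ang 16.2 z 32.8 [245, 132, 74, 112]
c 462.9 -246.5 size 204 50 ang -10.9 z 32.8 [189, 339, 60, 24]
[ -45.9   24.8  112.7    1.9   40.7 -147.2]
```

View pics/s6c.png

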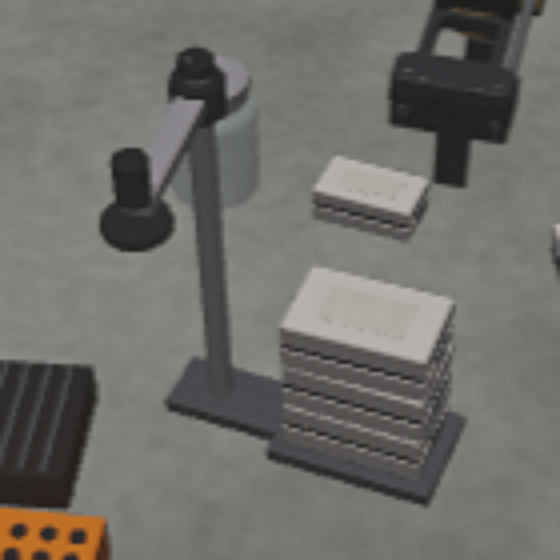

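The crop shows three large cases squared up on the plate (about (365,370) in the crop), with the arm clear of them. Now small2.

>>> {"op": "play_rows", "data": {"increments": [{"dp": [-4, -1, -25], "turn": 0.04}, {"dp": [-3, 0, -30], "turn": 0.04}, {"dp": [0, 0, -30], "turn": 0.01}, {"dp": [0, 0, -20], "turn": 0}, {"dp": [0, 0, 0], "turn": 0}]}}

```text
time_s: 22.7
position: [0.3896, -0.2345, 0.0539]
tcp_rot: [[-0.964, -0.26, 0.053], [-0.261, 0.965, -0.015], [-0.047, -0.028, -0.998]]
force: [0.0, 0.1, 0.2]
opening: 1.001
```

>>> {"op": "play_rows", "data": {"increments": [{"dp": [-5, 1, -5], "turn": 0}, {"dp": [-4, 1, -8], "turn": 0}, {"dp": [-2, 0, -8], "turn": 0}, {"dp": [0, 0, -6], "turn": 0}, {"dp": [0, 0, -2], "turn": 0}]}}

```text
time_s: 23.2
position: [0.3815, -0.233, 0.0269]
tcp_rot: [[-0.963, -0.262, 0.059], [-0.264, 0.964, -0.021], [-0.052, -0.036, -0.998]]
force: [0.1, 0.0, 0.2]
opening: 0.996
```

>>> {"op": "play_rows", "data": {"increments": [{"dp": [-1, 0, -3], "turn": 0}, {"dp": [0, 0, 0], "turn": 0}, {"dp": [0, 0, 0], "turn": 0}, {"dp": [0, 0, 0], "turn": 0}, {"dp": [0, 0, 0], "turn": 0}], "claw": 0.4}}

```text
time_s: 23.7
position: [0.3807, -0.2336, 0.0237]
tcp_rot: [[-0.963, -0.261, 0.06], [-0.263, 0.965, -0.022], [-0.052, -0.037, -0.998]]
force: [-1.0, -0.9, 0.0]
opening: 0.627
```

>>> {"op": "play_rows", "data": {"increments": [{"dp": [0, 0, 0], "turn": 0}, {"dp": [0, 0, 20], "turn": 0}, {"dp": [0, 0, 40], "turn": 0}, {"dp": [0, 0, 45], "turn": 0}, {"dp": [0, 0, 45], "turn": 0}], "claw": 0.4}}

```text
time_s: 24.2
position: [0.377, -0.2302, 0.1726]
tcp_rot: [[-0.964, -0.261, 0.048], [-0.262, 0.965, -0.01], [-0.044, -0.022, -0.999]]
force: [0.5, -0.2, -1.0]
opening: 0.579
```

>>> {"op": "play_rows", "data": {"increments": [{"dp": [24, 28, 20], "turn": -0.07}, {"dp": [26, 34, 10], "turn": -0.07}, {"dp": [26, 34, 5], "turn": -0.07}, {"dp": [26, 34, 0], "turn": -0.07}, {"dp": [26, 34, 0], "turn": -0.07}], "claw": 0.4}}

```text
time_s: 24.7
position: [0.5088, -0.0674, 0.2173]
tcp_rot: [[-0.992, 0.113, 0.052], [0.11, 0.993, -0.041], [-0.057, -0.035, -0.998]]
force: [0.9, -1.3, -1.9]
opening: 0.578
```

>>> {"op": "play_rows", "data": {"increments": [{"dp": [22, 24, 0], "turn": -0.03}, {"dp": [12, 12, 0], "turn": -0.02}, {"dp": [3, 3, 0], "turn": 0}, {"dp": [0, 0, 0], "turn": 0}, {"dp": [0, 0, 0], "turn": 0}], "claw": 0.4}}

```text
time_s: 25.2
position: [0.5468, -0.0213, 0.2163]
tcp_rot: [[-0.987, 0.156, 0.048], [0.154, 0.987, -0.043], [-0.054, -0.035, -0.998]]
force: [-0.3, -0.5, -1.6]
opening: 0.577
```

>>> {"op": "play_rows", "data": {"increments": [{"dp": [-1, 1, -10], "turn": -0.02}, {"dp": [-1, 0, -15], "turn": -0.02}, {"dp": [0, 0, -15], "turn": -0.01}, {"dp": [0, 0, -10], "turn": 0}, {"dp": [0, 0, 0], "turn": 0}], "claw": 0.4}}

```text
time_s: 25.7
position: [0.5403, -0.0244, 0.1627]
tcp_rot: [[-0.975, 0.216, 0.042], [0.214, 0.976, -0.046], [-0.05, -0.036, -0.998]]
force: [-0.5, 0.3, -1.1]
opening: 0.573
```

>>> {"op": "play_rows", "data": {"increments": [{"dp": [2, 2.5, 0], "turn": 0.005}, {"dp": [2, 2, -1], "turn": 0.005}, {"dp": [1, 1, -2], "turn": 0}, {"dp": [0, 0, -1], "turn": 0}, {"dp": [0, 0, 0], "turn": 0}], "claw": 0.4}}

```text
time_s: 26.2
position: [0.5466, -0.0194, 0.1598]
tcp_rot: [[-0.977, 0.207, 0.045], [0.205, 0.978, -0.046], [-0.053, -0.036, -0.998]]
force: [0.5, 0.8, -1.3]
opening: 0.574
```

>>> {"op": "play_rows", "data": {"increments": [{"dp": [-1, 0, -1.5], "turn": 0}, {"dp": [-0.5, 0, -1.5], "turn": 0}, {"dp": [0, 0, -1], "turn": 0}, {"dp": [0, 0, 0], "turn": 0}, {"dp": [0, 0, 0], "turn": 0}], "claw": 0.4}}

```text
time_s: 26.7
position: [0.545, -0.0192, 0.1559]
tcp_rot: [[-0.977, 0.207, 0.046], [0.205, 0.978, -0.046], [-0.054, -0.036, -0.998]]
force: [0.0, 0.2, 0.1]
opening: 0.573
```

>>> {"op": "play_rows", "data": {"increments": [{"dp": [0, 0, 0], "turn": 0}, {"dp": [0, 0, 0], "turn": 0}, {"dp": [0, 0, 0], "turn": 0}, {"dp": [0, 0, 0], "turn": 0}, {"dp": [0, 0, 12], "turn": 0}], "claw": 1}}

```text
time_s: 27.2
position: [0.5447, -0.0193, 0.1677]
tcp_rot: [[-0.977, 0.207, 0.044], [0.205, 0.978, -0.046], [-0.053, -0.036, -0.998]]
force: [-0.3, 0.3, 0.8]
opening: 0.937
```

>>> {"op": "play_rows", "data": {"increments": [{"dp": [0, 0, 35], "turn": 0}, {"dp": [0, 0, 35], "turn": 0}, {"dp": [0, -35, 10], "turn": 0}, {"dp": [0, -40, 0], "turn": 0}, {"dp": [5, -45, 0], "turn": 0}]}}

```text
time_s: 27.7
position: [0.55, -0.1369, 0.2572]
tcp_rot: [[-0.979, 0.197, 0.05], [0.195, 0.98, -0.046], [-0.058, -0.035, -0.998]]
force: [1.0, -0.9, -0.3]
opening: 1.002
```

```bash
python3 look.py 8 side; python3 -c "
from h import *
im,d,c=loadt('side8');cv2.imwrite('pics/s8c.png',cv2.resize(im[100:260,200:360],None,fx=3.5,fy=3.5))"
```

```text
27.7 [ 550.  -136.9  257.2] yaw 168.8 [-0.058 -0.035 -0.998] 1.002
side
c 662.9 18.5 size 90 19 ang 85.0 z 292.7 [237, 144, 14, 24]
c 578.2 -271.4 size 84 54 ang -14.8 z 34.6 [278, 159, 30, 15]
c 543.9 -19.8 size 85 51 ang -10.0 z 125.6 [271, 191, 42, 31]
c 579.7 80.5 size 103 66 ang -9.1 z 42.4 [251, 233, 44, 28]
c 574.2 259.6 size 86 50 ang 36.5 z 34.2 [242, 292, 40, 30]
```

View pics/s8c.png

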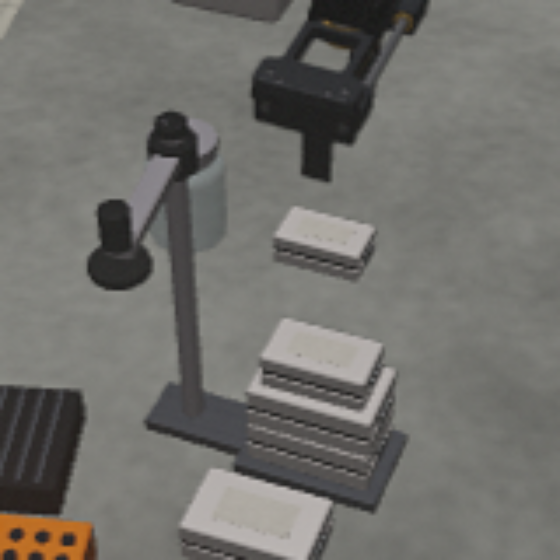

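Something knocked one large case out of the column. It now lies on the bench at (580,80), and the other two are on the plate with small2 on top. I'll move small2 aside, put the large case back, then continue. First I'll look at the column with the wrist camera from above.

>>> {"op": "play_rows", "data": {"increments": [{"dp": [0, 35, 5], "turn": 0}, {"dp": [0, 40, 0], "turn": 0}, {"dp": [-3, 35, 0], "turn": 0}, {"dp": [-2, 5, 0], "turn": 0}, {"dp": [0, 0, 0], "turn": 0}]}}

```text
time_s: 28.25
position: [0.5493, -0.0333, 0.2681]
tcp_rot: [[-0.975, 0.212, 0.062], [0.209, 0.976, -0.059], [-0.073, -0.044, -0.996]]
force: [-0.1, -0.9, 0.3]
opening: 0.999
```

```bash
python3 look.py 9 wrist
```

```text
28.25 [549.3 -33.3 268.1] yaw 167.9 [-0.073 -0.044 -0.996] 0.999
wrist
c 566.4 230.6 size 59 27 ang 2.6 z 32.6 [532, 94, 28, 58]
c 581.1 235.4 size 69 13 ang 25.9 z 14.8 [522, 108, 38, 52]
c 544.3 -19.3 size 85 50 ang -11.5 z 124.7 [266, 110, 77, 116]
c 579.9 80.6 size 104 67 ang -10.7 z 40.9 [363, 119, 75, 97]
c 579.0 -269.9 size 86 51 ang -12.6 z 33.1 [75, 190, 54, 68]
```

View pics/wrist9.png

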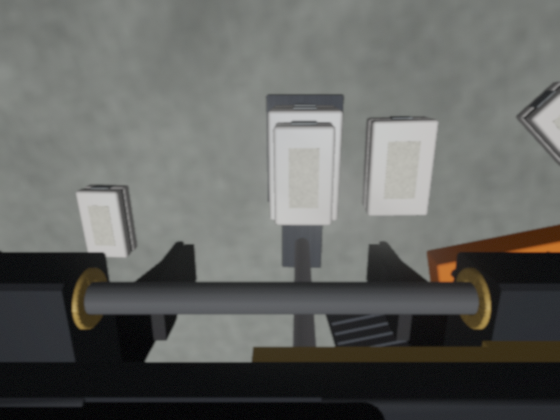

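>>> {"op": "play_rows", "data": {"increments": [{"dp": [0, -45, 0], "turn": 0}, {"dp": [0, -45, 0], "turn": 0}, {"dp": [0, -45, 0], "turn": 0}, {"dp": [0, 0, 0], "turn": 0}, {"dp": [0, 0, 0], "turn": 0}]}}

```text
time_s: 28.8
position: [0.5499, -0.1783, 0.2697]
tcp_rot: [[-0.975, 0.214, 0.066], [0.21, 0.976, -0.062], [-0.078, -0.047, -0.996]]
force: [0.1, 0.9, -0.9]
opening: 1.001
```

>>> {"op": "play_rows", "data": {"increments": [{"dp": [0, 15, 0], "turn": 0}, {"dp": [0, 15, 0], "turn": 0}, {"dp": [0, 15, 0], "turn": 0}, {"dp": [0, 15, 0], "turn": 0}, {"dp": [0, 15, 0], "turn": 0}]}}

```text
time_s: 29.3
position: [0.5487, -0.0956, 0.2697]
tcp_rot: [[-0.975, 0.213, 0.065], [0.21, 0.976, -0.061], [-0.077, -0.046, -0.996]]
force: [-0.2, -0.1, -0.4]
opening: 0.998
```

>>> {"op": "play_rows", "data": {"increments": [{"dp": [0, 0, -15], "turn": 0}, {"dp": [0, 0, -15], "turn": 0}, {"dp": [0, 0, -15], "turn": 0}, {"dp": [0, 0, 0], "turn": 0}, {"dp": [0, 0, 0], "turn": 0}]}}

```text
time_s: 29.8
position: [0.5482, -0.0821, 0.2253]
tcp_rot: [[-0.978, 0.199, 0.068], [0.195, 0.979, -0.059], [-0.078, -0.044, -0.996]]
force: [1.6, -0.3, 0.4]
opening: 0.998
```

>>> {"op": "play_rows", "data": {"increments": [{"dp": [0, 0, 40], "turn": 0}, {"dp": [0, 0, 0], "turn": 0}, {"dp": [0, 0, -40], "turn": 0}, {"dp": [0, 0, 0], "turn": 0}, {"dp": [0, 0, 0], "turn": 0}]}}

```text
time_s: 30.3
position: [0.5513, -0.0797, 0.2313]
tcp_rot: [[-0.978, 0.195, 0.077], [0.191, 0.98, -0.061], [-0.088, -0.045, -0.995]]
force: [0.1, 0.5, 0.4]
opening: 1.0
```

>>> {"op": "play_rows", "data": {"increments": [{"dp": [-2, 25, 0], "turn": 0}, {"dp": [-2, 25, 0], "turn": -0.005}, {"dp": [-2, 10, -15], "turn": -0.005}, {"dp": [-1, 2, -25], "turn": 0}, {"dp": [0, 0, -20], "turn": 0}]}}

```text
time_s: 30.8
position: [0.5504, -0.0165, 0.1807]
tcp_rot: [[-0.974, 0.207, 0.095], [0.201, 0.977, -0.067], [-0.107, -0.046, -0.993]]
force: [0.4, 0.1, -0.1]
opening: 1.0
```

```bash
python3 -c "
from h import *;s=bot.read_state();q=s['joint_positions'];print(q.round(2),q[1]+q[2]+q[4],s['qvel'].round(2),s['tau'].round(2))"
```

```text
[-11.96  27.53 100.31  -3.63  46.06 -87.78] 173.89729427873843 [  0.88  15.56   8.82  -1.7  -27.97   2.51] [ 2.700e-01 -3.936e+01 -1.397e+01 -1.200e-01 -1.000e-02 -2.000e-02]
```

>>> {"op": "play_rows", "data": {"increments": [{"dp": [0, 0, 0], "turn": 0}, {"dp": [0, 0, 0], "turn": 0}, {"dp": [0, 0, 0], "turn": 0}, {"dp": [0, 0, 0], "turn": 0}, {"dp": [0, 0, 0], "turn": 0}]}}

```text
time_s: 31.3
position: [0.5525, -0.0168, 0.1849]
tcp_rot: [[-0.973, 0.207, 0.1], [0.201, 0.977, -0.068], [-0.112, -0.046, -0.993]]
force: [0.0, 0.2, 0.6]
opening: 0.998
```

```bash
python3 -c "
from h import *;s=bot.read_state();q=s['joint_positions'];print(q.round(2),q[1]+q[2]+q[4],s['qvel'].round(2),s['tau'].round(2))"
```

```text
[-11.94  27.22  99.99  -3.63  46.4  -87.79] 173.60997149221103 [-0.15 -0.8  -0.59 -0.04  0.35 -0.03] [ 3.000e-02 -3.766e+01 -1.382e+01 -1.600e-01 -3.200e-01 -1.000e-02]
```

>>> {"op": "play_rows", "data": {"increments": [{"dp": [0, 0, 5], "turn": 0}, {"dp": [0, 0, 5], "turn": 0}, {"dp": [0, 0, 5], "turn": 0}, {"dp": [0, 0, 5], "turn": 0}, {"dp": [0, 0, 5], "turn": 0}]}}

```text
time_s: 31.8
position: [0.5529, -0.0172, 0.213]
tcp_rot: [[-0.973, 0.207, 0.102], [0.201, 0.977, -0.068], [-0.114, -0.046, -0.992]]
force: [-0.4, 0.9, 0.3]
opening: 0.999
```

```bash
python3 -c "
from h import *;s=bot.read_state();q=s['joint_positions'];print(q.round(2),q[1]+q[2]+q[4],s['qvel'].round(2),s['tau'].round(2))"
```

```text
[-11.98  24.86  98.45  -3.42  50.21 -88.1 ] 173.51904603101116 [-0.   -4.66 -3.22  0.37  7.61 -0.68] [ -0.   -36.71 -14.95  -0.17  -0.41  -0.  ]
```

>>> {"op": "play_rows", "data": {"increments": [{"dp": [0, 0, 45], "turn": 0}, {"dp": [0, 0, 45], "turn": 0}, {"dp": [0, 0, 0], "turn": 0}, {"dp": [0, 0, 0], "turn": 0}, {"dp": [0, 0, 0], "turn": 0}]}}

```text
time_s: 32.3
position: [0.5519, -0.017, 0.3069]
tcp_rot: [[-0.973, 0.207, 0.101], [0.201, 0.977, -0.068], [-0.113, -0.046, -0.993]]
force: [0.3, -0.0, -0.2]
opening: 0.998
```

>>> {"op": "play_rows", "data": {"increments": [{"dp": [0, 0, -10], "turn": 0}, {"dp": [0, 0, -10], "turn": 0}, {"dp": [0, 0, -10], "turn": 0}, {"dp": [0, 0, -10], "turn": 0}, {"dp": [0, 0, -10], "turn": 0}]}}

```text
time_s: 32.8
position: [0.5492, -0.0165, 0.2485]
tcp_rot: [[-0.974, 0.207, 0.092], [0.202, 0.977, -0.066], [-0.104, -0.046, -0.994]]
force: [-0.1, 0.5, 0.2]
opening: 1.002
```

>>> {"op": "play_rows", "data": {"increments": [{"dp": [0, 0, -7], "turn": 0}, {"dp": [0, 0, -5], "turn": 0}, {"dp": [0, 0, -3], "turn": 0}, {"dp": [0, 0, -2], "turn": 0}, {"dp": [0, 0, 0], "turn": 0}]}}

```text
time_s: 33.3
position: [0.5481, -0.0163, 0.2272]
tcp_rot: [[-0.974, 0.207, 0.087], [0.202, 0.977, -0.065], [-0.099, -0.046, -0.994]]
force: [-0.1, -0.4, -0.6]
opening: 1.001
```

>>> {"op": "play_rows", "data": {"increments": [{"dp": [-1, -1, -12], "turn": 0}, {"dp": [-1, -1, -12], "turn": 0}, {"dp": [0, -1, -12], "turn": 0}, {"dp": [0, 0, -12], "turn": 0}, {"dp": [0, 0, -12], "turn": 0}]}}

```text
time_s: 33.8
position: [0.5502, -0.0202, 0.1704]
tcp_rot: [[-0.973, 0.207, 0.1], [0.201, 0.977, -0.068], [-0.112, -0.046, -0.993]]
force: [-0.4, -0.5, -0.3]
opening: 1.004
```

>>> {"op": "play_rows", "data": {"increments": [{"dp": [0, 0, -12], "turn": 0}, {"dp": [0, 0, -12], "turn": 0}, {"dp": [0, 0, -8], "turn": 0}, {"dp": [0, 0, -5], "turn": 0}, {"dp": [0, 0, -3], "turn": 0}]}}

```text
time_s: 34.3
position: [0.5523, -0.0206, 0.1304]
tcp_rot: [[-0.973, 0.207, 0.105], [0.201, 0.977, -0.069], [-0.117, -0.046, -0.992]]
force: [-0.4, 0.2, 0.4]
opening: 1.002
```

>>> {"op": "play_rows", "data": {"increments": [{"dp": [-4, 0.5, -3], "turn": 0}, {"dp": [-3, 0.5, -3], "turn": 0}, {"dp": [-2, 0.5, -3], "turn": 0}, {"dp": [-1, 0, -2], "turn": 0}, {"dp": [0, 0, -1], "turn": 0}]}}

```text
time_s: 34.8
position: [0.5419, -0.019, 0.1185]
tcp_rot: [[-0.972, 0.207, 0.107], [0.201, 0.977, -0.07], [-0.119, -0.046, -0.992]]
force: [0.2, 0.1, 0.1]
opening: 1.001
```

>>> {"op": "play_rows", "data": {"increments": [{"dp": [1, 0, 0], "turn": 0}, {"dp": [0, 0, 0], "turn": 0}, {"dp": [0, 0, 0], "turn": 0}, {"dp": [0, 0, 0], "turn": 0}, {"dp": [0, 0, 0], "turn": 0}], "claw": 0.4}}

```text
time_s: 35.3
position: [0.5437, -0.0192, 0.1188]
tcp_rot: [[-0.972, 0.207, 0.108], [0.201, 0.977, -0.07], [-0.12, -0.046, -0.992]]
force: [0.0, -0.0, 0.5]
opening: 0.632
```

>>> {"op": "play_rows", "data": {"increments": [{"dp": [0, 0, 5], "turn": 0}, {"dp": [0, 0, 15], "turn": 0}, {"dp": [0, 0, 20], "turn": 0}, {"dp": [-5, -20, 20], "turn": 0}, {"dp": [-10, -30, 0], "turn": 0}], "claw": 0.4}}

```text
time_s: 35.8
position: [0.5277, -0.0672, 0.1805]
tcp_rot: [[-0.974, 0.202, 0.106], [0.195, 0.978, -0.068], [-0.117, -0.046, -0.992]]
force: [1.2, -0.1, -1.6]
opening: 0.572
```

>>> {"op": "play_rows", "data": {"increments": [{"dp": [-18, -32, 0], "turn": 0}, {"dp": [-18, -32, 0], "turn": 0}, {"dp": [-18, -30, 0], "turn": 0}, {"dp": [-14, -20, -10], "turn": 0}, {"dp": [-4, -5, -20], "turn": 0}], "claw": 0.4}}

```text
time_s: 36.3
position: [0.4554, -0.1936, 0.1551]
tcp_rot: [[-0.973, 0.202, 0.116], [0.194, 0.978, -0.075], [-0.129, -0.051, -0.99]]
force: [0.1, 1.2, -1.3]
opening: 0.575
```

>>> {"op": "play_rows", "data": {"increments": [{"dp": [0, 0, -25], "turn": 0}, {"dp": [0, 0, -25], "turn": 0}, {"dp": [0, 0, -20], "turn": 0}, {"dp": [0, 0, -10], "turn": 0}, {"dp": [0, 0, -5], "turn": 0}], "claw": 0.4}}

```text
time_s: 36.8
position: [0.4541, -0.1962, 0.0678]
tcp_rot: [[-0.972, 0.207, 0.116], [0.199, 0.977, -0.076], [-0.129, -0.051, -0.99]]
force: [-0.8, 0.5, 0.2]
opening: 0.571
```

>>> {"op": "play_rows", "data": {"increments": [{"dp": [0, 0, -12], "turn": 0}, {"dp": [0, 0, -12], "turn": 0}, {"dp": [0, 0, -8], "turn": 0}, {"dp": [0, 0, -4], "turn": 0}, {"dp": [0, 0, 0], "turn": 0}], "claw": 0.4}}

```text
time_s: 37.3
position: [0.4564, -0.1971, 0.0325]
tcp_rot: [[-0.971, 0.206, 0.12], [0.197, 0.977, -0.079], [-0.134, -0.053, -0.99]]
force: [0.4, -0.2, -1.9]
opening: 0.573
```

>>> {"op": "play_rows", "data": {"increments": [{"dp": [0, 0, -2], "turn": 0}, {"dp": [0, 0, -2], "turn": 0}, {"dp": [0, 0, -1], "turn": 0}, {"dp": [0, 0, 0], "turn": 0}, {"dp": [0, 0, 0], "turn": 0}], "claw": 0.4}}

```text
time_s: 37.8
position: [0.4571, -0.1974, 0.0294]
tcp_rot: [[-0.971, 0.205, 0.123], [0.196, 0.977, -0.081], [-0.137, -0.055, -0.989]]
force: [0.3, -0.5, -1.0]
opening: 0.573
```

>>> {"op": "play_rows", "data": {"increments": [{"dp": [0, 0, 0], "turn": 0}, {"dp": [0, 0, 0], "turn": 0}, {"dp": [0, 0, 0], "turn": 0}, {"dp": [0, 0, 0], "turn": 0}, {"dp": [0, 0, 15], "turn": 0}], "claw": 1}}

```text
time_s: 38.3
position: [0.4571, -0.1976, 0.0436]
tcp_rot: [[-0.971, 0.205, 0.122], [0.197, 0.977, -0.081], [-0.136, -0.054, -0.989]]
force: [0.9, -0.0, 0.4]
opening: 0.939
```

>>> {"op": "play_rows", "data": {"increments": [{"dp": [0, 0, 40], "turn": 0}, {"dp": [0, 0, 45], "turn": 0}, {"dp": [0, 0, 45], "turn": 0}, {"dp": [0, 0, 45], "turn": 0}, {"dp": [0, 0, 30], "turn": 0}]}}

```text
time_s: 38.8
position: [0.454, -0.1956, 0.2523]
tcp_rot: [[-0.972, 0.206, 0.114], [0.198, 0.977, -0.075], [-0.127, -0.05, -0.991]]
force: [0.2, -0.2, 0.7]
opening: 1.001
```

>>> {"op": "play_rows", "data": {"increments": [{"dp": [44, -20, 0], "turn": 0}, {"dp": [44, -20, 0], "turn": 0}, {"dp": [44, -20, 0], "turn": 0}, {"dp": [44, -20, 0], "turn": 0}, {"dp": [44, -20, 0], "turn": 0}]}}

```text
time_s: 39.3
position: [0.676, -0.2952, 0.2611]
tcp_rot: [[-0.971, 0.206, 0.12], [0.198, 0.977, -0.08], [-0.134, -0.054, -0.99]]
force: [0.4, -0.2, 0.1]
opening: 0.999
```

>>> {"op": "play_rows", "data": {"increments": [{"dp": [-10, 4, 0], "turn": 0}, {"dp": [-15, 6, 0], "turn": 0}, {"dp": [-15, 6, 0], "turn": 0}, {"dp": [-15, 6, 0], "turn": 0}, {"dp": [-15, 6, 0], "turn": 0}]}}

```text
time_s: 39.8
position: [0.6096, -0.2696, 0.2526]
tcp_rot: [[-0.971, 0.206, 0.119], [0.197, 0.977, -0.078], [-0.132, -0.053, -0.99]]
force: [-0.0, 0.3, -0.6]
opening: 1.001
```

>>> {"op": "play_rows", "data": {"increments": [{"dp": [-15, 6, 0], "turn": 0}, {"dp": [-15, 6, 0], "turn": 0}, {"dp": [-15, 6, 0], "turn": 0}, {"dp": [-15, 6, 0], "turn": 0}, {"dp": [-10, 4, 0], "turn": 0}]}}

```text
time_s: 40.3
position: [0.5311, -0.2369, 0.2504]
tcp_rot: [[-0.972, 0.205, 0.113], [0.198, 0.977, -0.074], [-0.125, -0.05, -0.991]]
force: [-1.2, 0.0, 1.4]
opening: 1.001
```

>>> {"op": "play_rows", "data": {"increments": [{"dp": [46, -18, 0], "turn": 0}, {"dp": [46, -18, 0], "turn": 0}, {"dp": [46, -18, 0], "turn": 0}, {"dp": [0, 0, 0], "turn": 0}, {"dp": [0, 0, 0], "turn": 0}]}}

```text
time_s: 40.8
position: [0.6576, -0.2827, 0.2419]
tcp_rot: [[-0.975, 0.205, 0.088], [0.201, 0.978, -0.059], [-0.098, -0.039, -0.994]]
force: [-0.8, 0.8, -0.3]
opening: 1.003
```

>>> {"op": "play_rows", "data": {"increments": [{"dp": [-46, 18, 0], "turn": 0}, {"dp": [-46, 18, 0], "turn": 0}, {"dp": [-46, 18, 0], "turn": 0}, {"dp": [0, 0, 0], "turn": 0}, {"dp": [0, 0, 0], "turn": 0}]}}

```text
time_s: 41.3
position: [0.5073, -0.2216, 0.2369]
tcp_rot: [[-0.976, 0.205, 0.077], [0.202, 0.978, -0.051], [-0.086, -0.034, -0.996]]
force: [0.3, 0.4, -0.9]
opening: 1.001
```

This in-and-out cycle brings the accumulated tool tilt down, so I'll repeat it.

>>> {"op": "play_rows", "data": {"increments": [{"dp": [46, -18, 0], "turn": 0}, {"dp": [46, -18, 0], "turn": 0}, {"dp": [46, -18, 0], "turn": 0}, {"dp": [0, 0, 0], "turn": 0}, {"dp": [0, 0, 0], "turn": 0}]}}

```text
time_s: 41.8
position: [0.6429, -0.2724, 0.2342]
tcp_rot: [[-0.976, 0.205, 0.067], [0.203, 0.978, -0.044], [-0.074, -0.029, -0.997]]
force: [0.0, 0.3, 0.2]
opening: 1.004
```

>>> {"op": "play_rows", "data": {"increments": [{"dp": [-46, 18, 3], "turn": 0}, {"dp": [-46, 18, 3], "turn": 0}, {"dp": [-46, 18, 3], "turn": 0}, {"dp": [0, 0, 0], "turn": 0}, {"dp": [0, 0, 0], "turn": 0}]}}

```text
time_s: 42.3
position: [0.4961, -0.2136, 0.24]
tcp_rot: [[-0.977, 0.205, 0.06], [0.203, 0.978, -0.04], [-0.067, -0.027, -0.997]]
force: [0.0, 0.0, 1.0]
opening: 1.002
```

>>> {"op": "play_rows", "data": {"increments": [{"dp": [46, -18, 0], "turn": 0}, {"dp": [46, -18, 0], "turn": 0}, {"dp": [46, -18, 0], "turn": 0}, {"dp": [0, 0, 0], "turn": 0}, {"dp": [0, 0, 0], "turn": 0}]}}

```text
time_s: 42.8
position: [0.6337, -0.2655, 0.238]
tcp_rot: [[-0.977, 0.206, 0.053], [0.204, 0.978, -0.035], [-0.059, -0.023, -0.998]]
force: [-0.2, 1.0, -0.7]
opening: 1.002
```

>>> {"op": "play_rows", "data": {"increments": [{"dp": [-46, 18, 3], "turn": 0}, {"dp": [-46, 18, 3], "turn": 0}, {"dp": [-46, 18, 3], "turn": 0}, {"dp": [0, 0, 0], "turn": 0}, {"dp": [0, 0, 0], "turn": 0}]}}

```text
time_s: 43.3
position: [0.4878, -0.2072, 0.2439]
tcp_rot: [[-0.978, 0.205, 0.047], [0.204, 0.978, -0.031], [-0.053, -0.02, -0.998]]
force: [0.7, 0.7, -0.0]
opening: 1.001
```

>>> {"op": "play_rows", "data": {"increments": [{"dp": [46, -18, 0], "turn": 0}, {"dp": [46, -18, 0], "turn": 0}, {"dp": [46, -18, 0], "turn": 0}, {"dp": [0, 0, 0], "turn": 0}, {"dp": [0, 0, 0], "turn": 0}]}}

```text
time_s: 43.8
position: [0.6259, -0.2595, 0.242]
tcp_rot: [[-0.978, 0.206, 0.04], [0.205, 0.978, -0.026], [-0.045, -0.017, -0.999]]
force: [-0.7, 0.9, 0.1]
opening: 1.0
```

>>> {"op": "play_rows", "data": {"increments": [{"dp": [-46, 18, 3], "turn": 0}, {"dp": [-46, 18, 3], "turn": 0}, {"dp": [-46, 18, 3], "turn": 0}, {"dp": [0, 0, 0], "turn": 0}, {"dp": [0, 0, 0], "turn": 0}]}}

```text
time_s: 44.3
position: [0.4804, -0.2015, 0.2479]
tcp_rot: [[-0.978, 0.205, 0.035], [0.205, 0.979, -0.023], [-0.039, -0.015, -0.999]]
force: [0.6, -0.7, 0.0]
opening: 1.001
```

```bash
python3 look.py 10 side
```

```text
44.3 [ 480.4 -201.5  247.9] yaw 168.2 [-0.039 -0.015 -0.999] 1.001
side
c 662.3 17.2 size 86 19 ang 83.9 z 292.5 [237, 144, 14, 24]
c 578.1 -270.5 size 84 53 ang -12.5 z 34.8 [278, 159, 30, 15]
c 458.7 -198.7 size 84 53 ang -10.3 z 34.5 [312, 177, 30, 16]
c 543.8 -17.5 size 104 68 ang -10.0 z 94.2 [271, 197, 42, 25]
c 579.9 81.2 size 103 69 ang -11.2 z 42.5 [251, 233, 44, 28]
c 574.8 259.6 size 86 51 ang 36.2 z 34.3 [242, 292, 40, 30]
```

>>> {"op": "play_rows", "data": {"increments": [{"dp": [12, 42, 0], "turn": 0}, {"dp": [12, 42, 0], "turn": 0}, {"dp": [12, 42, 0], "turn": 0}, {"dp": [12, 42, 0], "turn": 0}, {"dp": [12, 42, 0], "turn": 0}]}}

```text
time_s: 44.85
position: [0.5491, 0.0068, 0.2507]
tcp_rot: [[-0.975, 0.218, 0.046], [0.217, 0.976, -0.028], [-0.051, -0.018, -0.999]]
force: [0.7, -0.3, -0.1]
opening: 1.001
```

>>> {"op": "play_rows", "data": {"increments": [{"dp": [12, 36, 0], "turn": 0}, {"dp": [8, 18, 0], "turn": 0}, {"dp": [3, 6, 0], "turn": 0}, {"dp": [0, 0, 0], "turn": 0}, {"dp": [0, 0, 0], "turn": 0}]}}

```text
time_s: 45.35
position: [0.5801, 0.0745, 0.252]
tcp_rot: [[-0.976, 0.209, 0.055], [0.208, 0.978, -0.028], [-0.06, -0.016, -0.998]]
force: [-0.2, -0.5, 0.4]
opening: 0.997
```

```bash
python3 look.py 11 wrist side
```

```text
45.35 [580.1  74.5 252. ] yaw 168.0 [-0.06  -0.016 -0.998] 0.997
wrist
c 466.1 -178.9 size 89 29 ang -26.6 z 33.0 [0, 61, 30, 90]
c 440.4 -169.2 size 32 3 ang -11.6 z 14.7 [20, 65, 9, 34]
c 575.0 260.1 size 86 50 ang 36.4 z 32.7 [412, 78, 97, 93]
c 544.3 -17.6 size 103 66 ang -12.0 z 92.9 [127, 100, 97, 122]
c 579.9 80.7 size 104 66 ang -10.5 z 40.9 [255, 113, 67, 103]
c 569.9 -243.3 size 58 13 ang -1.4 z 14.4 [0, 188, 24, 47]
c 580.9 -245.8 size 67 15 ang -25.2 z 32.9 [0, 197, 15, 55]
c 775.4 132.7 size 13 12 ang -9.0 z 47.8 [361, 316, 11, 10]
side
c 661.7 16.5 size 87 20 ang 85.6 z 292.5 [237, 144, 14, 24]
c 564.0 -267.8 size 54 52 ang -10.7 z 34.7 [287, 161, 21, 13]
c 458.3 -198.5 size 85 54 ang -11.7 z 34.5 [312, 177, 30, 16]
c 544.0 -19.2 size 103 68 ang -12.0 z 94.1 [271, 197, 42, 25]
c 579.8 80.4 size 104 66 ang -11.0 z 42.3 [251, 233, 44, 28]
c 574.4 259.8 size 86 50 ang 35.8 z 34.3 [242, 292, 40, 30]
```

View pics/side11.png

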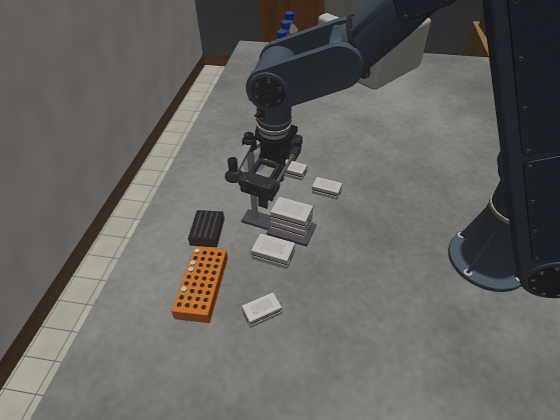

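View pics/wrist11.png

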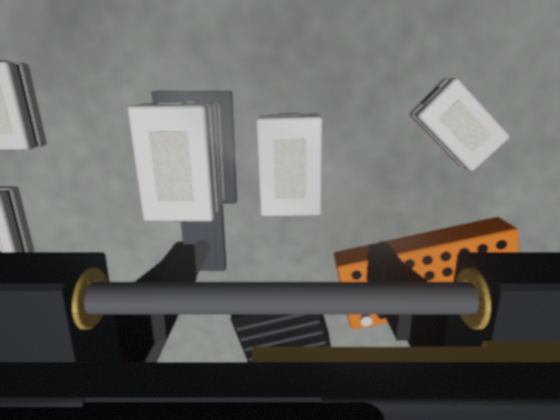

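>>> {"op": "play_rows", "data": {"increments": [{"dp": [-12, 5, 0], "turn": 0}, {"dp": [-12, 5, -10], "turn": 0.01}, {"dp": [-5, 2, -20], "turn": 0.01}, {"dp": [0, 0, -25], "turn": 0}, {"dp": [0, 0, -25], "turn": 0}]}}

```text
time_s: 45.95
position: [0.5478, 0.0825, 0.1746]
tcp_rot: [[-0.978, 0.198, 0.062], [0.196, 0.98, -0.028], [-0.067, -0.015, -0.998]]
force: [0.3, -0.3, -0.2]
opening: 1.001
```

>>> {"op": "play_rows", "data": {"increments": [{"dp": [0, 0, -25], "turn": 0}, {"dp": [0, 0, -20], "turn": 0}, {"dp": [0, 0, -15], "turn": 0}, {"dp": [0, 0, -8], "turn": 0}, {"dp": [0, 0, 0], "turn": 0}]}}

```text
time_s: 46.45
position: [0.5398, 0.0798, 0.1026]
tcp_rot: [[-0.978, 0.204, 0.052], [0.202, 0.979, -0.028], [-0.057, -0.017, -0.998]]
force: [0.2, 0.5, 0.6]
opening: 1.004
```

>>> {"op": "play_rows", "data": {"increments": [{"dp": [5, 2, -6], "turn": 0.006}, {"dp": [5, 2, -10], "turn": 0.006}, {"dp": [4, 2, -12], "turn": 0}, {"dp": [2, 0, -10], "turn": 0}, {"dp": [0, 0, -5], "turn": 0}]}}

```text
time_s: 46.95
position: [0.5597, 0.086, 0.0595]
tcp_rot: [[-0.98, 0.191, 0.06], [0.19, 0.981, -0.027], [-0.064, -0.015, -0.998]]
force: [-0.5, 0.5, 0.0]
opening: 0.997
```

>>> {"op": "play_rows", "data": {"increments": [{"dp": [-1, 0, -4], "turn": 0}, {"dp": [0, 0, -4], "turn": 0}, {"dp": [0, 0, -2], "turn": 0}, {"dp": [0, 0, 0], "turn": 0}, {"dp": [0, 0, 0], "turn": 0}]}}

```text
time_s: 47.45
position: [0.5576, 0.0861, 0.0473]
tcp_rot: [[-0.98, 0.191, 0.057], [0.19, 0.981, -0.027], [-0.061, -0.016, -0.998]]
force: [0.4, 0.2, -0.1]
opening: 0.997
```

```bash
python3 look.py 12 side;python3 -c "
from h import *
im,d,c=loadt('side12');cv2.imwrite('pics/s12c.png',cv2.resize(im[100:280,180:380],None,fx=4,fy=3.3))"
```

```text
47.45 [557.6  86.1  47.3] yaw 169.0 [-0.061 -0.016 -0.998] 0.997
side
c 675.2 -162.7 size 267 27 ang -82.0 z 87.1 [254, 143, 10, 27]
c 662.4 18.4 size 92 20 ang 85.6 z 292.3 [237, 144, 14, 25]
c 458.3 -198.7 size 84 53 ang -10.2 z 34.5 [312, 177, 30, 16]
c 616.8 106.2 size 133 35 ang -82.0 z 42.2 [251, 233, 15, 18]
c 571.3 94.2 size 102 38 ang -80.0 z 44.6 [267, 236, 16, 9]
c 574.2 260.1 size 86 50 ang 37.2 z 34.2 [242, 292, 40, 30]
```

View pics/s12c.png

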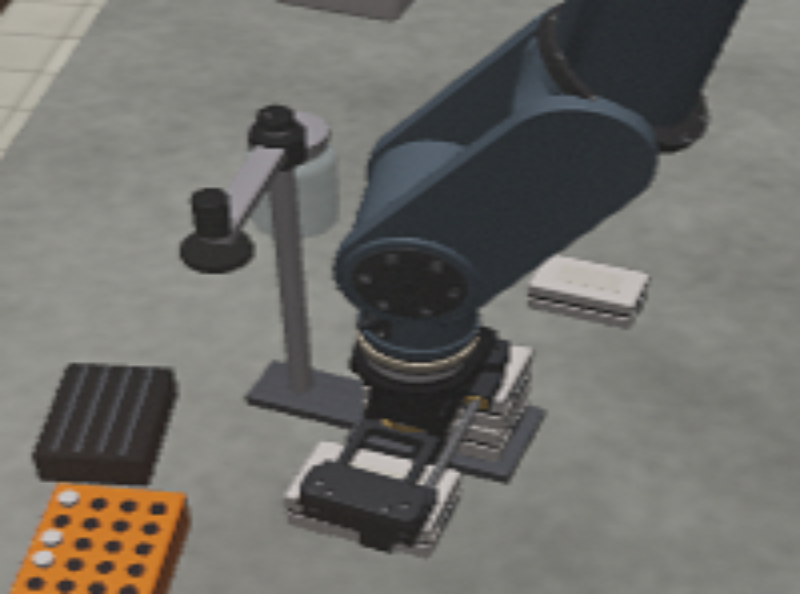

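>>> {"op": "play_rows", "data": {"increments": [{"dp": [0, 0, 0], "turn": 0}, {"dp": [0, 0, 0], "turn": 0}, {"dp": [0, 0, 0], "turn": 0}, {"dp": [0, 0, 0], "turn": 0}, {"dp": [0, 0, 0], "turn": 0}], "claw": 0.6}}

```text
time_s: 48.0
position: [0.558, 0.086, 0.0482]
tcp_rot: [[-0.98, 0.191, 0.059], [0.19, 0.981, -0.027], [-0.063, -0.016, -0.998]]
force: [0.4, -0.8, -1.1]
opening: 0.754
```

>>> {"op": "play_rows", "data": {"increments": [{"dp": [0, 0, 10], "turn": 0}, {"dp": [0, 0, 20], "turn": 0}, {"dp": [0, 0, 25], "turn": 0}, {"dp": [0, 0, 30], "turn": 0}, {"dp": [0, 0, 30], "turn": 0}], "claw": 0.6}}

```text
time_s: 48.5
position: [0.5523, 0.0862, 0.1631]
tcp_rot: [[-0.981, 0.191, 0.043], [0.19, 0.981, -0.027], [-0.048, -0.018, -0.999]]
force: [0.7, -0.6, -0.9]
opening: 0.753
```

>>> {"op": "play_rows", "data": {"increments": [{"dp": [-8, -25, 5], "turn": -0.005}, {"dp": [-9, -30, 0], "turn": -0.005}, {"dp": [-8, -25, 0], "turn": 0}, {"dp": [-4, -10, 0], "turn": 0}, {"dp": [0, 0, 0], "turn": 0}], "claw": 0.6}}

```text
time_s: 49.0
position: [0.525, -0.0051, 0.1768]
tcp_rot: [[-0.978, 0.199, 0.057], [0.198, 0.98, -0.028], [-0.061, -0.016, -0.998]]
force: [0.3, 0.6, -2.0]
opening: 0.751
```

```bash
python3 look.py 13 side;python3 -c "
from h import *
im,d,c=loadt('side13');cv2.imwrite('pics/s13c.png',cv2.resize(im[100:280,180:380],None,fx=4,fy=3.3))"
```

```text
49.0 [525.   -5.1 176.8] yaw 168.6 [-0.061 -0.016 -0.998] 0.751
side
c 662.4 18.1 size 86 19 ang 84.6 z 292.7 [237, 144, 14, 24]
c 605.8 -276.5 size 51 29 ang 76.9 z 34.4 [278, 159, 13, 11]
c 500.0 28.0 size 117 16 ang -89.8 z 168.5 [303, 177, 39, 27]
c 545.6 -12.2 size 103 74 ang -10.9 z 94.3 [271, 205, 42, 17]
c 574.5 259.5 size 86 51 ang 36.5 z 34.4 [242, 292, 40, 30]
```

View pics/s13c.png

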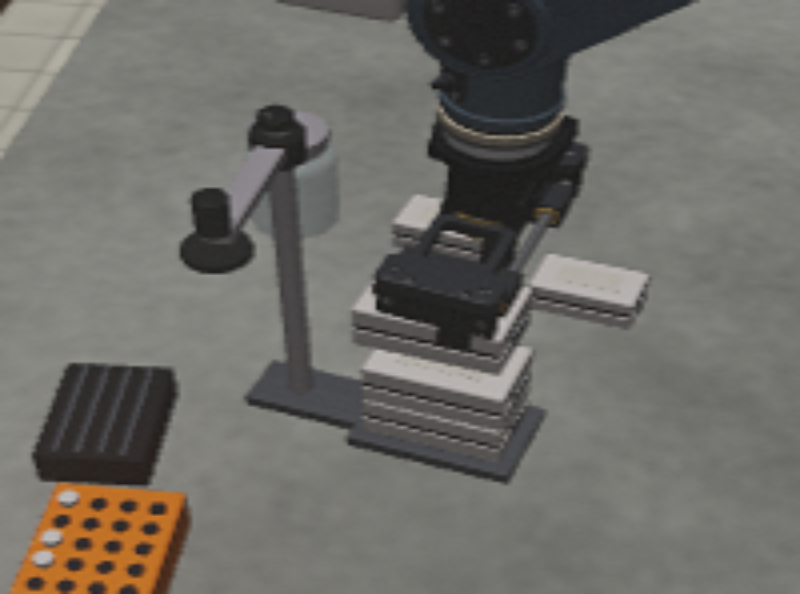

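>>> {"op": "play_rows", "data": {"increments": [{"dp": [-1, -4, -6], "turn": -0.004}, {"dp": [-1, -3, -8], "turn": -0.004}, {"dp": [0, -1, -8], "turn": 0}, {"dp": [0, 0, -6], "turn": 0}, {"dp": [0, 0, -2], "turn": 0}], "claw": 0.6}}

```text
time_s: 49.55
position: [0.5235, -0.0098, 0.1433]
tcp_rot: [[-0.977, 0.203, 0.056], [0.202, 0.979, -0.026], [-0.06, -0.014, -0.998]]
force: [-0.3, -0.5, -1.9]
opening: 0.753
```

>>> {"op": "play_rows", "data": {"increments": [{"dp": [-1, -3, 0], "turn": 0}, {"dp": [-0.5, -1, 0], "turn": 0}, {"dp": [0, 0, -1], "turn": 0}, {"dp": [0, 0, -1], "turn": 0}, {"dp": [0, 0, 0], "turn": 0}], "claw": 0.6}}

```text
time_s: 50.05
position: [0.5221, -0.0137, 0.1407]
tcp_rot: [[-0.978, 0.203, 0.056], [0.202, 0.979, -0.026], [-0.06, -0.014, -0.998]]
force: [0.3, -0.4, -1.5]
opening: 0.758
```

>>> {"op": "play_rows", "data": {"increments": [{"dp": [0, 0, -1], "turn": 0}, {"dp": [0, 0, -1], "turn": 0}, {"dp": [0, 0, 0], "turn": 0}, {"dp": [0, 0, 0], "turn": 0}, {"dp": [0, 0, 0], "turn": 0}], "claw": 0.6}}

```text
time_s: 50.55
position: [0.5226, -0.0138, 0.1408]
tcp_rot: [[-0.978, 0.203, 0.058], [0.201, 0.979, -0.027], [-0.062, -0.015, -0.998]]
force: [0.1, 0.4, -2.4]
opening: 0.752
```

>>> {"op": "play_rows", "data": {"increments": [{"dp": [0, 0, 0], "turn": 0}, {"dp": [0, 0, 0], "turn": 0}, {"dp": [0, 0, 0], "turn": 0}, {"dp": [0, 0, 0], "turn": 0}, {"dp": [0, 0, 12], "turn": 0}], "claw": 1}}

```text
time_s: 51.05
position: [0.5226, -0.0139, 0.1522]
tcp_rot: [[-0.978, 0.203, 0.057], [0.201, 0.979, -0.027], [-0.061, -0.014, -0.998]]
force: [-0.5, 0.0, 0.0]
opening: 0.987
```

>>> {"op": "play_rows", "data": {"increments": [{"dp": [0, 0, 30], "turn": 0}, {"dp": [0, 0, 40], "turn": 0}, {"dp": [-10, -30, 20], "turn": 0}, {"dp": [-20, -40, 0], "turn": 0}, {"dp": [-20, -40, 0], "turn": 0}]}}

```text
time_s: 51.55
position: [0.4748, -0.1233, 0.2515]
tcp_rot: [[-0.979, 0.193, 0.066], [0.191, 0.981, -0.03], [-0.071, -0.016, -0.997]]
force: [0.6, -0.5, 0.2]
opening: 1.0
```

```bash
python3 look.py 14 side
```

```text
51.55 [ 474.8 -123.3  251.5] yaw 169.0 [-0.071 -0.016 -0.997] 1.0
side
c 662.6 18.0 size 88 19 ang 83.9 z 292.2 [237, 144, 14, 24]
c 579.3 -269.9 size 85 52 ang -12.1 z 34.6 [278, 159, 30, 15]
c 458.2 -197.9 size 84 51 ang -11.5 z 34.6 [312, 177, 30, 16]
c 544.1 -18.8 size 102 69 ang -12.3 z 134.1 [270, 186, 44, 25]
c 574.6 259.5 size 85 51 ang 36.2 z 34.1 [242, 292, 40, 30]
```

>>> {"op": "play_rows", "data": {"increments": [{"dp": [-5, -20, -10], "turn": 0}, {"dp": [-5, -25, -20], "turn": 0}, {"dp": [-2, -15, -20], "turn": 0}, {"dp": [0, -3, -25], "turn": 0}, {"dp": [0, 0, -25], "turn": 0}]}}

```text
time_s: 52.1
position: [0.4631, -0.2007, 0.1581]
tcp_rot: [[-0.976, 0.204, 0.081], [0.201, 0.978, -0.047], [-0.089, -0.029, -0.996]]
force: [0.7, 0.0, 0.7]
opening: 1.005
```

>>> {"op": "play_rows", "data": {"increments": [{"dp": [0, 0, -25], "turn": 0}, {"dp": [0, 0, -25], "turn": 0}, {"dp": [0, 0, -15], "turn": 0}, {"dp": [0, 0, -8], "turn": 0}, {"dp": [0, 0, 0], "turn": 0}]}}

```text
time_s: 52.6
position: [0.4638, -0.2013, 0.0831]
tcp_rot: [[-0.975, 0.207, 0.081], [0.203, 0.978, -0.047], [-0.089, -0.029, -0.996]]
force: [-0.2, 0.2, 0.5]
opening: 1.0
```

>>> {"op": "play_rows", "data": {"increments": [{"dp": [-2, 1, -15], "turn": 0}, {"dp": [-2, 1, -15], "turn": 0}, {"dp": [-1, 1, -14], "turn": 0}, {"dp": [0, 0, -9], "turn": 0}, {"dp": [0, 0, -3], "turn": 0}]}}

```text
time_s: 53.1
position: [0.4635, -0.2009, 0.031]
tcp_rot: [[-0.974, 0.206, 0.092], [0.202, 0.978, -0.054], [-0.101, -0.034, -0.994]]
force: [0.2, 0.6, 1.0]
opening: 1.001
```

>>> {"op": "play_rows", "data": {"increments": [{"dp": [-2, 1, -2], "turn": 0}, {"dp": [-2, 1, -2], "turn": 0}, {"dp": [-1, 0, -2], "turn": 0}, {"dp": [0, 0, -1], "turn": 0}, {"dp": [0, 0, 0], "turn": 0}]}}

```text
time_s: 53.6
position: [0.4595, -0.1996, 0.0256]
tcp_rot: [[-0.974, 0.206, 0.095], [0.202, 0.978, -0.057], [-0.105, -0.036, -0.994]]
force: [-0.4, 0.4, 0.0]
opening: 1.001
```

>>> {"op": "play_rows", "data": {"increments": [{"dp": [0, 0, 0], "turn": 0}, {"dp": [0, 0, 0], "turn": 0}, {"dp": [0, 0, 0], "turn": 0}, {"dp": [0, 0, 0], "turn": 0}, {"dp": [0, 0, 0], "turn": 0}], "claw": 0.4}}

```text
time_s: 54.1
position: [0.4599, -0.1999, 0.0259]
tcp_rot: [[-0.974, 0.206, 0.096], [0.201, 0.978, -0.057], [-0.106, -0.036, -0.994]]
force: [0.2, -0.0, 0.9]
opening: 0.631
```

>>> {"op": "play_rows", "data": {"increments": [{"dp": [0, 0, 10], "turn": 0}, {"dp": [0, 0, 40], "turn": 0}, {"dp": [0, 0, 45], "turn": 0}, {"dp": [0, 0, 45], "turn": 0}, {"dp": [5, 8, 40], "turn": 0}], "claw": 0.4}}

```text
time_s: 54.6
position: [0.4593, -0.1889, 0.2071]
tcp_rot: [[-0.975, 0.208, 0.081], [0.204, 0.978, -0.047], [-0.089, -0.029, -0.996]]
force: [1.9, -0.3, -1.6]
opening: 0.576
```

>>> {"op": "play_rows", "data": {"increments": [{"dp": [16, 32, 3], "turn": 0}, {"dp": [18, 36, 0], "turn": 0}, {"dp": [18, 36, 0], "turn": 0}, {"dp": [16, 30, 0], "turn": 0}, {"dp": [10, 15, 0], "turn": 0}], "claw": 0.4}}

```text
time_s: 55.1
position: [0.5409, -0.038, 0.2222]
tcp_rot: [[-0.972, 0.214, 0.098], [0.21, 0.976, -0.058], [-0.108, -0.036, -0.993]]
force: [1.0, -0.5, -1.0]
opening: 0.569
```

>>> {"op": "play_rows", "data": {"increments": [{"dp": [3, 3, 0], "turn": 0}, {"dp": [0, 0, -5], "turn": 0}, {"dp": [0, 0, -10], "turn": 0}, {"dp": [0, 0, -10], "turn": 0}, {"dp": [0, 0, -5], "turn": 0}], "claw": 0.4}}

```text
time_s: 55.6
position: [0.542, -0.0348, 0.1909]
tcp_rot: [[-0.972, 0.213, 0.097], [0.208, 0.976, -0.058], [-0.107, -0.037, -0.994]]
force: [-0.0, -0.4, -1.0]
opening: 0.572
```

Tilt matches the grasp. Now Δ(+4,+16,-32), and the yaw is 167.8.

>>> {"op": "play_rows", "data": {"increments": [{"dp": [1, 6, -5], "turn": 0.003}, {"dp": [1, 6, -8], "turn": 0.003}, {"dp": [1, 3, -8], "turn": 0}, {"dp": [0, 1, -5], "turn": 0}, {"dp": [0, 0, 0], "turn": 0}], "claw": 0.4}}

```text
time_s: 56.1
position: [0.5446, -0.0193, 0.1621]
tcp_rot: [[-0.973, 0.209, 0.095], [0.204, 0.977, -0.058], [-0.105, -0.037, -0.994]]
force: [-1.9, -0.8, 5.5]
opening: 0.578
```

```bash
python3 look.py 15 side scene;python3 -c "
from h import *
im,d,c=loadt('side15');cv2.imwrite('pics/s15c.png',cv2.resize(im[100:280,180:380],None,fx=4,fy=3.3))
im,d,c=loadt('scene15');cv2.imwrite('pics/c15c.png',cv2.resize(im[120:270,200:350],None,fx=4,fy=4))"
```

```text
56.1 [544.6 -19.3 162.1] yaw 168.2 [-0.105 -0.037 -0.994] 0.578
side
c 662.1 16.2 size 87 18 ang 84.5 z 292.6 [237, 144, 14, 24]
c 514.9 4.3 size 82 21 ang 78.7 z 166.7 [298, 186, 13, 14]
c 544.0 -17.3 size 102 64 ang -12.0 z 134.3 [270, 193, 44, 18]
c 574.0 259.8 size 86 50 ang 36.5 z 34.3 [242, 292, 40, 30]
scene
c 663.0 20.5 size 87 21 ang 86.2 z 289.5 [293, 149, 25, 13]
c 546.6 -21.4 size 82 49 ang -13.1 z 163.0 [258, 178, 20, 16]
c 576.8 256.8 size 83 53 ang 37.4 z 31.3 [314, 185, 25, 9]
c 554.0 -40.2 size 115 61 ang 22.3 z 131.1 [247, 190, 35, 16]
c 715.8 -288.7 size 68 62 ang -12.4 z 108.6 [197, 255, 57, 23]
c 731.7 -302.1 size 69 34 ang 54.1 z 87.6 [227, 275, 28, 14]
```

View pics/s15c.png

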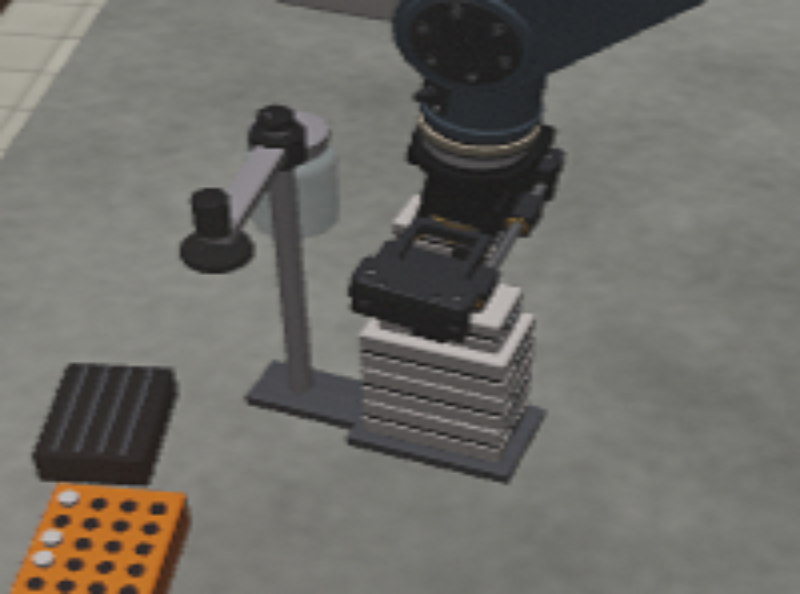

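View pics/c15c.png

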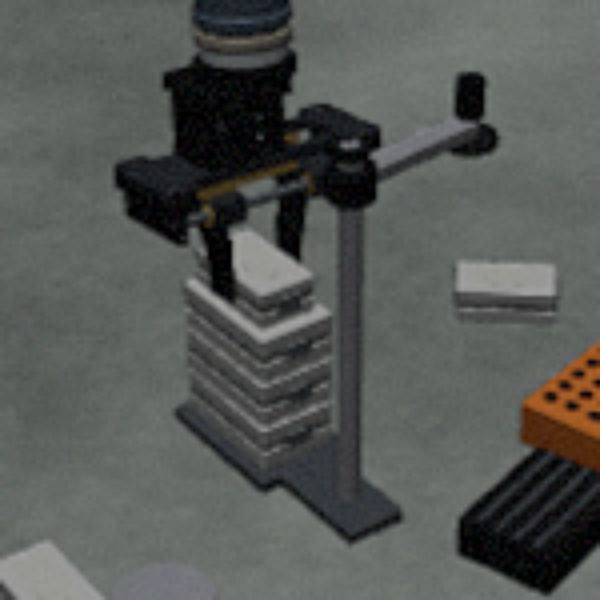

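>>> {"op": "play_rows", "data": {"increments": [{"dp": [0, 0, 0], "turn": 0}, {"dp": [0, 0, 0], "turn": 0}, {"dp": [0, 0, 0], "turn": 0}, {"dp": [0, 0, 0], "turn": 0}, {"dp": [0, 0, 0], "turn": 0}], "claw": 1}}

```text
time_s: 56.7
position: [0.5455, -0.0191, 0.1621]
tcp_rot: [[-0.973, 0.209, 0.098], [0.204, 0.977, -0.058], [-0.107, -0.037, -0.994]]
force: [-0.7, 0.2, -0.2]
opening: 0.939
```

>>> {"op": "play_rows", "data": {"increments": [{"dp": [0, 0, 15], "turn": 0}, {"dp": [0, 0, 40], "turn": 0}, {"dp": [0, 0, 40], "turn": 0}, {"dp": [0, -35, 10], "turn": 0}, {"dp": [0, -45, 0], "turn": 0}]}}

```text
time_s: 57.2
position: [0.5438, -0.0958, 0.2698]
tcp_rot: [[-0.975, 0.201, 0.094], [0.197, 0.979, -0.055], [-0.103, -0.036, -0.994]]
force: [1.2, 0.2, 0.0]
opening: 1.0
```

```bash
python3 look.py 16 side
```

```text
57.2 [543.8 -95.8 269.8] yaw 168.6 [-0.103 -0.036 -0.994] 1.0
side
c 662.2 17.1 size 87 19 ang 84.2 z 292.5 [237, 144, 14, 24]
c 578.7 -270.7 size 86 52 ang -13.9 z 34.1 [278, 159, 30, 15]
c 542.7 -19.6 size 85 55 ang -12.8 z 166.0 [275, 180, 36, 20]
c 544.1 -16.3 size 105 63 ang -8.3 z 134.6 [270, 194, 44, 17]
c 574.1 259.6 size 86 49 ang 36.8 z 34.2 [242, 292, 40, 30]
```

>>> {"op": "play_rows", "data": {"increments": [{"dp": [-10, -40, 0], "turn": 0}, {"dp": [-10, -40, 0], "turn": 0}, {"dp": [-10, -40, 0], "turn": 0}, {"dp": [-10, -10, 0], "turn": 0}, {"dp": [0, 0, 0], "turn": 0}]}}

```text
time_s: 57.75
position: [0.5038, -0.2406, 0.2704]
tcp_rot: [[-0.973, 0.209, 0.098], [0.203, 0.977, -0.064], [-0.11, -0.042, -0.993]]
force: [0.3, -0.4, 0.3]
opening: 0.999
```

>>> {"op": "play_rows", "data": {"increments": [{"dp": [46, -18, 0], "turn": 0}, {"dp": [46, -18, 0], "turn": 0}, {"dp": [46, -18, 0], "turn": 0}, {"dp": [0, 0, 0], "turn": 0}, {"dp": [0, 0, 0], "turn": 0}]}}

```text
time_s: 58.25
position: [0.643, -0.2885, 0.265]
tcp_rot: [[-0.974, 0.209, 0.089], [0.205, 0.977, -0.055], [-0.098, -0.035, -0.995]]
force: [0.3, 0.1, 0.0]
opening: 0.995
```

>>> {"op": "play_rows", "data": {"increments": [{"dp": [-46, 18, 0], "turn": 0}, {"dp": [-46, 18, 0], "turn": 0}, {"dp": [-46, 18, 0], "turn": 0}, {"dp": [0, 0, 0], "turn": 0}, {"dp": [0, 0, 0], "turn": 0}]}}

```text
time_s: 58.75
position: [0.496, -0.224, 0.2596]
tcp_rot: [[-0.976, 0.205, 0.079], [0.202, 0.978, -0.046], [-0.086, -0.029, -0.996]]
force: [0.9, -0.8, 0.7]
opening: 1.002
```

>>> {"op": "play_rows", "data": {"increments": [{"dp": [46, -18, 0], "turn": 0}, {"dp": [46, -18, 0], "turn": 0}, {"dp": [46, -18, 0], "turn": 0}, {"dp": [0, 0, 0], "turn": 0}, {"dp": [0, 0, 0], "turn": 0}]}}

```text
time_s: 59.25
position: [0.634, -0.2728, 0.257]
tcp_rot: [[-0.977, 0.203, 0.07], [0.201, 0.979, -0.039], [-0.077, -0.024, -0.997]]
force: [-0.2, -0.4, -0.2]
opening: 0.998
```

>>> {"op": "play_rows", "data": {"increments": [{"dp": [-46, 18, 3], "turn": 0}, {"dp": [-46, 18, 3], "turn": 0}, {"dp": [-46, 18, 3], "turn": 0}, {"dp": [0, 0, 0], "turn": 0}, {"dp": [0, 0, 0], "turn": 0}]}}

```text
time_s: 59.75
position: [0.4884, -0.2131, 0.2625]
tcp_rot: [[-0.977, 0.202, 0.064], [0.2, 0.979, -0.034], [-0.07, -0.021, -0.997]]
force: [0.4, -0.3, 0.7]
opening: 0.999
```

>>> {"op": "play_rows", "data": {"increments": [{"dp": [46, -18, 0], "turn": 0}, {"dp": [46, -18, 0], "turn": 0}, {"dp": [46, -18, 0], "turn": 0}, {"dp": [0, 0, 0], "turn": 0}, {"dp": [0, 0, 0], "turn": 0}]}}

```text
time_s: 60.25
position: [0.6268, -0.2647, 0.2606]
tcp_rot: [[-0.978, 0.202, 0.058], [0.201, 0.979, -0.029], [-0.063, -0.017, -0.998]]
force: [-0.0, 0.3, 0.2]
opening: 0.999
```

Good. Now small1 at (579,-270.5), -13°: Δ from (627,-265).

>>> {"op": "play_rows", "data": {"increments": [{"dp": [-25, -4, 0], "turn": -0.005}, {"dp": [-20, -4, -10], "turn": -0.005}, {"dp": [-3, 0, -25], "turn": 0}, {"dp": [0, 0, -30], "turn": 0}, {"dp": [0, 0, -30], "turn": 0}]}}

```text
time_s: 60.75
position: [0.5791, -0.2739, 0.1706]
tcp_rot: [[-0.975, 0.212, 0.07], [0.209, 0.977, -0.039], [-0.077, -0.023, -0.997]]
force: [0.2, 1.0, -0.6]
opening: 1.001
```

```bash
python3 look.py 17 wrist
```

```text
60.75 [ 579.1 -273.9  170.6] yaw 167.9 [-0.077 -0.023 -0.997] 1.001
wrist
c 575.4 -57.8 size 25 3 ang -12.1 z 29.6 [551, 111, 9, 34]
c 578.9 -269.9 size 86 50 ang -12.6 z 32.8 [258, 131, 63, 103]
c 688.3 -282.5 size 60 17 ang 80.1 z 87.9 [258, 315, 87, 32]
```

>>> {"op": "play_rows", "data": {"increments": [{"dp": [0, 2, -25], "turn": 0}, {"dp": [0, 1, -30], "turn": 0}, {"dp": [0, 1, -30], "turn": 0}, {"dp": [0, 0, -25], "turn": 0}, {"dp": [0, 0, -10], "turn": 0}]}}

```text
time_s: 61.3
position: [0.5758, -0.2677, 0.0469]
tcp_rot: [[-0.975, 0.212, 0.066], [0.21, 0.977, -0.036], [-0.072, -0.021, -0.997]]
force: [0.1, 0.6, 0.3]
opening: 0.997
```

>>> {"op": "play_rows", "data": {"increments": [{"dp": [1, -1, -6], "turn": 0}, {"dp": [1, -1, -7], "turn": 0}, {"dp": [1, 0, -5], "turn": 0}, {"dp": [0, 0, -2], "turn": 0}, {"dp": [0, 0, 0], "turn": 0}]}}

```text
time_s: 61.8
position: [0.5809, -0.2711, 0.0293]
tcp_rot: [[-0.975, 0.212, 0.07], [0.21, 0.977, -0.039], [-0.077, -0.023, -0.997]]
force: [-0.8, 0.3, -0.3]
opening: 1.0
```

>>> {"op": "play_rows", "data": {"increments": [{"dp": [0, 0, 0], "turn": 0}, {"dp": [0, 0, 0], "turn": 0}, {"dp": [0, 0, 0], "turn": 0}, {"dp": [0, 0, 0], "turn": 0}, {"dp": [0, 0, 0], "turn": 0}], "claw": 0.4}}

```text
time_s: 62.3
position: [0.5818, -0.2717, 0.0311]
tcp_rot: [[-0.975, 0.212, 0.073], [0.21, 0.977, -0.041], [-0.08, -0.025, -0.997]]
force: [0.5, 0.7, -0.1]
opening: 0.634
```

>>> {"op": "play_rows", "data": {"increments": [{"dp": [0, 0, 15], "turn": 0}, {"dp": [0, 0, 45], "turn": 0}, {"dp": [0, 0, 45], "turn": 0}, {"dp": [0, 0, 45], "turn": 0}, {"dp": [-5, 0, 45], "turn": 0}], "claw": 0.4}}

```text
time_s: 62.8
position: [0.5707, -0.2675, 0.2266]
tcp_rot: [[-0.976, 0.212, 0.057], [0.21, 0.977, -0.03], [-0.062, -0.017, -0.998]]
force: [0.6, 0.5, -1.3]
opening: 0.573
```

>>> {"op": "play_rows", "data": {"increments": [{"dp": [-8, 40, 8], "turn": 0}, {"dp": [-8, 44, 4], "turn": 0}, {"dp": [-4, 44, 0], "turn": 0}, {"dp": [0, 40, 0], "turn": 0}, {"dp": [0, 30, 0], "turn": 0}], "claw": 0.4}}

```text
time_s: 63.3
position: [0.553, -0.0713, 0.2552]
tcp_rot: [[-0.972, 0.221, 0.081], [0.218, 0.975, -0.046], [-0.089, -0.027, -0.996]]
force: [0.3, -0.0, -1.6]
opening: 0.572
```

>>> {"op": "play_rows", "data": {"increments": [{"dp": [0, 12, 0], "turn": 0}, {"dp": [0, 5, 0], "turn": 0}, {"dp": [0, 0, -5], "turn": 0}, {"dp": [0, 0, -5], "turn": 0}, {"dp": [0, 0, 0], "turn": 0}], "claw": 0.4}}

```text
time_s: 63.8
position: [0.5521, -0.0526, 0.2466]
tcp_rot: [[-0.972, 0.218, 0.083], [0.215, 0.976, -0.047], [-0.091, -0.028, -0.995]]
force: [0.1, 0.1, -1.6]
opening: 0.571
```

>>> {"op": "play_rows", "data": {"increments": [{"dp": [-2, 12, -5], "turn": 0.004}, {"dp": [-2, 12, -8], "turn": 0.004}, {"dp": [-1, 6, -10], "turn": 0.004}, {"dp": [0, 2, -10], "turn": 0}, {"dp": [0, 0, -6], "turn": 0}], "claw": 0.4}}

```text
time_s: 64.3
position: [0.5467, -0.02, 0.2037]
tcp_rot: [[-0.975, 0.209, 0.082], [0.205, 0.978, -0.046], [-0.09, -0.028, -0.996]]
force: [0.2, -0.5, -1.5]
opening: 0.571
```

>>> {"op": "play_rows", "data": {"increments": [{"dp": [0, 0.5, -2], "turn": 0}, {"dp": [0, 0, -2], "turn": 0}, {"dp": [0, 0, -1], "turn": 0}, {"dp": [0, 0, 0], "turn": 0}, {"dp": [0, 0, 0], "turn": 0}], "claw": 0.4}}

```text
time_s: 64.8
position: [0.5473, -0.02, 0.202]
tcp_rot: [[-0.974, 0.208, 0.084], [0.205, 0.978, -0.048], [-0.092, -0.029, -0.995]]
force: [-0.0, -0.4, -0.8]
opening: 0.565
```

>>> {"op": "play_rows", "data": {"increments": [{"dp": [-0.5, 0.5, -1.5], "turn": 0}, {"dp": [0, 0, -1], "turn": 0}, {"dp": [0, 0, 0], "turn": 0}, {"dp": [0, 0, 0], "turn": 0}, {"dp": [0, 0, 0], "turn": 0}], "claw": 0.4}}

```text
time_s: 65.3
position: [0.5474, -0.0201, 0.2016]
tcp_rot: [[-0.974, 0.208, 0.086], [0.205, 0.978, -0.048], [-0.094, -0.03, -0.995]]
force: [-1.6, 0.5, 1.8]
opening: 0.569
```

```bash
python3 look.py 18 scene side;python3 -c "
from h import *
im,d,c=loadt('scene18');cv2.imwrite('pics/c18c.png',cv2.resize(im[120:270,200:350],None,fx=4,fy=4))"
```

```text
65.3 [547.4 -20.1 201.6] yaw 168.1 [-0.094 -0.03  -0.995] 0.569
scene
c 661.9 19.4 size 84 23 ang 83.6 z 289.2 [293, 149, 25, 13]
c 548.9 -20.0 size 84 49 ang -18.4 z 195.2 [259, 169, 19, 16]
c 578.1 255.5 size 84 55 ang 39.5 z 31.6 [314, 185, 25, 9]
c 548.2 -21.7 size 106 66 ang -11.6 z 131.8 [247, 190, 35, 16]
c 716.0 -290.4 size 65 62 ang -21.7 z 109.2 [227, 261, 27, 17]
c 728.9 -302.0 size 68 40 ang 47.1 z 87.4 [227, 275, 29, 14]
side
c 662.3 16.6 size 87 19 ang 84.1 z 292.2 [237, 144, 14, 24]
c 522.4 16.0 size 111 25 ang 79.7 z 198.0 [296, 176, 14, 14]
c 536.6 0.3 size 93 40 ang 16.4 z 166.3 [275, 188, 36, 12]
c 544.5 -15.2 size 105 62 ang -8.3 z 134.6 [270, 194, 44, 17]
c 574.0 259.7 size 87 51 ang 37.5 z 34.3 [242, 292, 40, 30]
```

View pics/c18c.png

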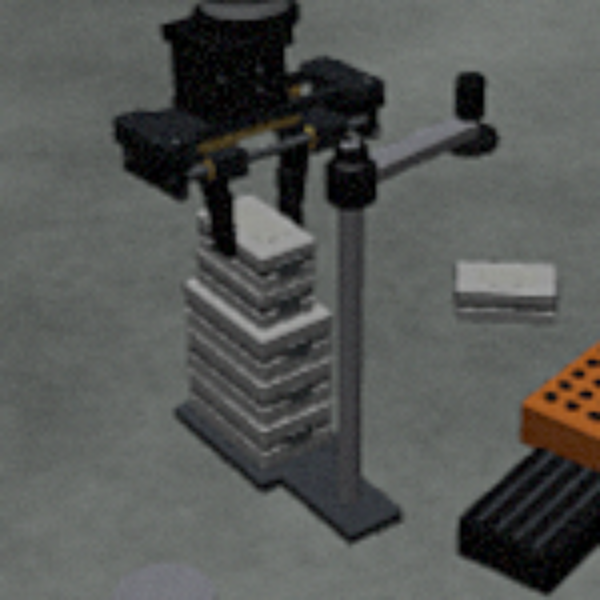

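>>> {"op": "play_rows", "data": {"increments": [{"dp": [0, 0, 0], "turn": 0}, {"dp": [0, 0, 0], "turn": 0}, {"dp": [0, 0, 0], "turn": 0}, {"dp": [0, 0, 0], "turn": 0}, {"dp": [0, 0, 0], "turn": 0}], "claw": 1}}

```text
time_s: 65.9
position: [0.5483, -0.0204, 0.2007]
tcp_rot: [[-0.974, 0.208, 0.087], [0.205, 0.978, -0.049], [-0.095, -0.03, -0.995]]
force: [0.0, 0.1, -0.3]
opening: 0.934
```

>>> {"op": "play_rows", "data": {"increments": [{"dp": [0, 0, 15], "turn": 0}, {"dp": [0, 0, 40], "turn": 0}, {"dp": [-10, 0, 30], "turn": 0}, {"dp": [-30, 25, 0], "turn": 0}, {"dp": [-30, 35, 0], "turn": 0}]}}

```text
time_s: 66.4
position: [0.4811, 0.0371, 0.288]
tcp_rot: [[-0.973, 0.214, 0.09], [0.211, 0.976, -0.05], [-0.099, -0.03, -0.995]]
force: [0.2, 0.6, -1.0]
opening: 1.001
```

```bash
python3 look.py 19 side
```

```text
66.4 [481.1  37.1 288. ] yaw 167.8 [-0.099 -0.03  -0.995] 1.001
side
c 662.3 18.0 size 88 18 ang 85.0 z 292.2 [237, 144, 14, 24]
c 546.4 -20.0 size 84 51 ang -12.4 z 198.1 [274, 171, 31, 19]
c 544.7 -15.6 size 104 63 ang -9.1 z 134.9 [270, 194, 44, 17]
c 574.4 259.4 size 86 50 ang 35.9 z 34.4 [242, 292, 40, 30]
```

>>> {"op": "play_rows", "data": {"increments": [{"dp": [5, 36, 0], "turn": 0.12}, {"dp": [12, 38, 0], "turn": 0.12}, {"dp": [14, 38, 0], "turn": 0.12}, {"dp": [14, 38, 0], "turn": 0.12}, {"dp": [14, 38, 0], "turn": 0.12}]}}

```text
time_s: 66.95
position: [0.5309, 0.2346, 0.2887]
tcp_rot: [[-0.913, -0.396, 0.095], [-0.397, 0.918, 0.009], [-0.091, -0.029, -0.995]]
force: [1.4, -0.7, -0.2]
opening: 1.001
```

```bash
python3 look.py 20; python3 - <<'E'
from h import *
im,d,c=loadt('side19')
P=cloud(d,c);hsv=cv2.cvtColor(im,cv2.COLOR_BGR2HSV)
m=(hsv[...,1]>150)&(hsv[...,0]<20)&(d>0)&(P[...,2]>.03)&(P[...,2]<.06)&(P[...,0]>.5)
T=P[m]; print(cv2.boxPoints(cv2.minAreaRect((T[:,:2]*1000).astype(np.float32))).round())
E
```

```text
66.95 [530.9 234.6 288.7] yaw -156.5 [-0.091 -0.029 -0.995] 1.001
[[  434.   285.]
 [  602. -1568.]
 [  949. -1537.]
 [  782.   317.]]
```

```bash
python3 - <<'E'
from h import *
im,d,c=loadt('side19')
P=cloud(d,c);hsv=cv2.cvtColor(im,cv2.COLOR_BGR2HSV)
m=(hsv[...,1]>150)&(hsv[...,0]<20)&(d>0)&(P[...,2]>.03)&(P[...,2]<.06)
mm=np.zeros_like(m);mm[235:330,165:235]=m[235:330,165:235]
T=P[mm]; print(cv2.boxPoints(cv2.minAreaRect((T[:,:2]*1000).astype(np.float32))).round())
E
```

```text
[[692. 310.]
 [700. 108.]
 [791. 111.]
 [783. 314.]]
```

>>> {"op": "play_rows", "data": {"increments": [{"dp": [12, 10, 0], "turn": 0.08}, {"dp": [12, 8, -10], "turn": 0.08}, {"dp": [8, 3, -25], "turn": 0.05}, {"dp": [0, 0, -35], "turn": 0}, {"dp": [0, 0, -25], "turn": 0}]}}

```text
time_s: 67.45
position: [0.5694, 0.2643, 0.1953]
tcp_rot: [[-0.797, -0.595, 0.106], [-0.595, 0.803, 0.036], [-0.106, -0.034, -0.994]]
force: [-0.5, 0.6, -0.5]
opening: 0.999
```

```bash
python3 look.py 21 wrist
```

```text
67.45 [569.4 264.3 195.3] yaw -143.3 [-0.106 -0.034 -0.994] 0.999
wrist
c 575.2 260.4 size 85 50 ang 36.4 z 32.8 [251, 122, 58, 99]
```

>>> {"op": "play_rows", "data": {"increments": [{"dp": [3, -2, -30], "turn": 0}, {"dp": [2, -2, -35], "turn": 0}, {"dp": [0, 0, -35], "turn": 0}, {"dp": [0, 0, -25], "turn": 0}, {"dp": [0, 0, -12], "turn": 0}]}}

```text
time_s: 68.0
position: [0.5756, 0.26, 0.0531]
tcp_rot: [[-0.797, -0.595, 0.105], [-0.595, 0.803, 0.036], [-0.106, -0.034, -0.994]]
force: [-0.1, 1.3, -0.5]
opening: 0.998
```

>>> {"op": "play_rows", "data": {"increments": [{"dp": [0, 0, -10], "turn": 0}, {"dp": [0, 0, -8], "turn": 0}, {"dp": [0, 0, -6], "turn": 0}, {"dp": [0, 0, -3], "turn": 0}, {"dp": [0, 0, 0], "turn": 0}]}}

```text
time_s: 68.5
position: [0.5779, 0.2605, 0.0265]
tcp_rot: [[-0.796, -0.595, 0.109], [-0.595, 0.803, 0.037], [-0.109, -0.036, -0.993]]
force: [0.2, -0.7, -1.3]
opening: 0.999
```

>>> {"op": "play_rows", "data": {"increments": [{"dp": [-2, 0, -1], "turn": 0}, {"dp": [0, 0, -1], "turn": 0}, {"dp": [0, 0, 0], "turn": 0}, {"dp": [0, 0, 0], "turn": 0}, {"dp": [0, 0, 0], "turn": 0}], "claw": 0.4}}

```text
time_s: 69.0
position: [0.577, 0.261, 0.0267]
tcp_rot: [[-0.795, -0.595, 0.113], [-0.595, 0.803, 0.038], [-0.113, -0.037, -0.993]]
force: [-0.3, 1.2, 0.3]
opening: 0.629
```

>>> {"op": "play_rows", "data": {"increments": [{"dp": [0, 0, 5], "turn": 0}, {"dp": [0, 0, 30], "turn": 0}, {"dp": [0, 0, 45], "turn": 0}, {"dp": [0, 0, 45], "turn": 0}, {"dp": [-5, 0, 45], "turn": 0}], "claw": 0.4}}

```text
time_s: 69.5
position: [0.5649, 0.2587, 0.1933]
tcp_rot: [[-0.798, -0.595, 0.092], [-0.595, 0.803, 0.032], [-0.093, -0.029, -0.995]]
force: [1.3, 0.3, -1.9]
opening: 0.573
```

>>> {"op": "play_rows", "data": {"increments": [{"dp": [-8, 0, 40], "turn": -0.08}, {"dp": [-12, -10, 40], "turn": -0.11}, {"dp": [-12, -32, 10], "turn": -0.11}, {"dp": [-8, -42, 0], "turn": -0.11}, {"dp": [-2, -42, 0], "turn": -0.11}], "claw": 0.4}}

```text
time_s: 70.0
position: [0.5229, 0.1345, 0.2968]
tcp_rot: [[-0.988, -0.106, 0.114], [-0.108, 0.994, -0.017], [-0.112, -0.03, -0.993]]
force: [0.1, 0.4, -2.3]
opening: 0.576
```

>>> {"op": "play_rows", "data": {"increments": [{"dp": [0, -40, 0], "turn": -0.11}, {"dp": [0, -40, 0], "turn": -0.1}, {"dp": [4, -35, 0], "turn": -0.05}, {"dp": [4, -20, 0], "turn": 0}, {"dp": [0, 0, 0], "turn": 0}], "claw": 0.4}}

```text
time_s: 70.5
position: [0.5268, -0.0093, 0.2984]
tcp_rot: [[-0.98, 0.171, 0.105], [0.166, 0.985, -0.05], [-0.111, -0.031, -0.993]]
force: [0.6, 0.6, -1.8]
opening: 0.573
```

>>> {"op": "play_rows", "data": {"increments": [{"dp": [7, -4, 0], "turn": -0.02}, {"dp": [7, -4, -8], "turn": -0.015}, {"dp": [5, -2, -12], "turn": 0}, {"dp": [0, 0, -14], "turn": 0}, {"dp": [0, 0, -10], "turn": 0}], "claw": 0.4}}

```text
time_s: 71.0
position: [0.5475, -0.0171, 0.2519]
tcp_rot: [[-0.973, 0.205, 0.104], [0.201, 0.978, -0.052], [-0.113, -0.03, -0.993]]
force: [-0.3, -1.8, -2.1]
opening: 0.576
```

>>> {"op": "play_rows", "data": {"increments": [{"dp": [0, -1, -6], "turn": 0}, {"dp": [0, -1, -6], "turn": 0}, {"dp": [0, 0, -4], "turn": 0}, {"dp": [0, 0, -2], "turn": 0}, {"dp": [0, 0, 0], "turn": 0}], "claw": 0.4}}

```text
time_s: 71.5
position: [0.5465, -0.0174, 0.2295]
tcp_rot: [[-0.974, 0.203, 0.099], [0.199, 0.979, -0.05], [-0.107, -0.029, -0.994]]
force: [-0.3, -0.5, -1.4]
opening: 0.569
```

>>> {"op": "play_rows", "data": {"increments": [{"dp": [0, -2, 0], "turn": -0.003}, {"dp": [0, -0.5, -1], "turn": 0}, {"dp": [0, 0, -1], "turn": 0}, {"dp": [0, 0, -1], "turn": 0}, {"dp": [0, 0, 0], "turn": 0}], "claw": 0.4}}

```text
time_s: 72.0
position: [0.5475, -0.0205, 0.2279]
tcp_rot: [[-0.973, 0.206, 0.103], [0.202, 0.978, -0.051], [-0.111, -0.029, -0.993]]
force: [0.5, -0.4, -1.3]
opening: 0.577
```

>>> {"op": "play_rows", "data": {"increments": [{"dp": [-1, 0.5, -1.5], "turn": 0}, {"dp": [0, 0, -1], "turn": 0}, {"dp": [0, 0, -1], "turn": 0}, {"dp": [0, 0, 0], "turn": 0}, {"dp": [0, 0, 0], "turn": 0}], "claw": 0.4}}

```text
time_s: 72.5
position: [0.5466, -0.02, 0.2246]
tcp_rot: [[-0.973, 0.206, 0.103], [0.202, 0.978, -0.052], [-0.112, -0.029, -0.993]]
force: [-0.7, -1.2, -1.0]
opening: 0.576
```

>>> {"op": "play_rows", "data": {"increments": [{"dp": [0, 0, -1], "turn": 0}, {"dp": [0, 0, -0.5], "turn": 0}, {"dp": [0, 0, 0], "turn": 0}, {"dp": [0, 0, 0], "turn": 0}, {"dp": [0, 0, 0], "turn": 0}], "claw": 0.4}}

```text
time_s: 73.0
position: [0.5467, -0.0199, 0.2246]
tcp_rot: [[-0.973, 0.206, 0.105], [0.202, 0.978, -0.052], [-0.113, -0.029, -0.993]]
force: [-1.4, -0.6, 2.5]
opening: 0.572
```

```bash
python3 look.py 22 scene ;python3 -c "
from h import *
im,d,c=loadt('scene22');cv2.imwrite('pics/c22c.png',cv2.resize(im[120:270,200:350],None,fx=4,fy=4))"
```

```text
73.0 [546.7 -19.9 224.6] yaw 168.3 [-0.113 -0.029 -0.993] 0.572
scene
c 663.4 19.7 size 87 21 ang 87.4 z 289.0 [293, 149, 25, 13]
c 545.2 -20.7 size 89 50 ang -13.0 z 226.7 [258, 159, 20, 16]
c 545.4 -23.6 size 108 62 ang -7.6 z 131.4 [247, 190, 35, 16]
c 714.3 -289.0 size 64 62 ang -21.6 z 109.2 [227, 261, 27, 17]
c 729.2 -305.0 size 68 38 ang 41.0 z 87.9 [227, 276, 29, 13]
```

View pics/c22c.png

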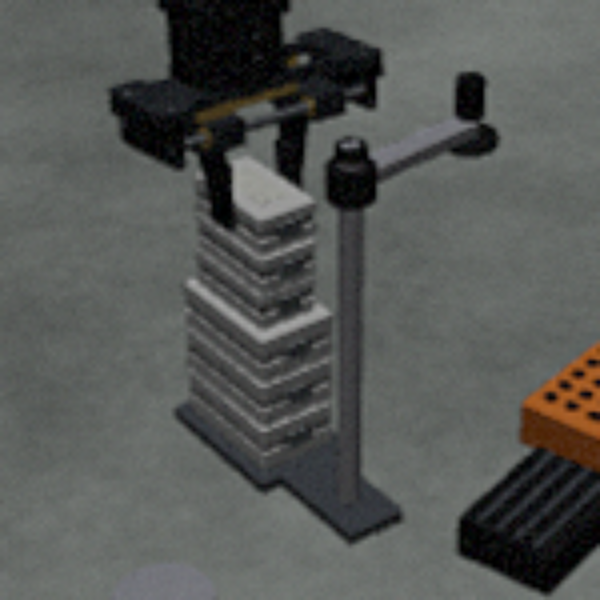

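The third small case rests on top of a straight column. Release.

>>> {"op": "play_rows", "data": {"increments": [{"dp": [0, 0, 0], "turn": 0}, {"dp": [0, 0, 0], "turn": 0}, {"dp": [0, 0, 0], "turn": 0}, {"dp": [0, 0, 0], "turn": 0}, {"dp": [0, 0, 0], "turn": 0}], "claw": 1}}

```text
time_s: 73.55
position: [0.5476, -0.0201, 0.2245]
tcp_rot: [[-0.973, 0.206, 0.106], [0.202, 0.978, -0.052], [-0.115, -0.029, -0.993]]
force: [-0.7, -0.3, -0.2]
opening: 0.936
```

>>> {"op": "play_rows", "data": {"increments": [{"dp": [0, 0, 15], "turn": 0}, {"dp": [0, 0, 35], "turn": 0}, {"dp": [-5, 0, 40], "turn": 0}, {"dp": [-30, 10, 30], "turn": 0}, {"dp": [-35, 20, 10], "turn": 0}]}}

```text
time_s: 74.05
position: [0.4784, 0.0084, 0.3559]
tcp_rot: [[-0.972, 0.209, 0.103], [0.205, 0.977, -0.052], [-0.112, -0.03, -0.993]]
force: [0.4, 0.9, -1.0]
opening: 1.0
```

```bash
python3 look.py 23 side;python3 -c "
from h import *
im,d,c=loadt('side23');cv2.imwrite('pics/s23c.png',cv2.resize(im[100:260,200:360],None,fx=3.5,fy=3.5))
v,u=np.mgrid[0:420,0:560]
P=cloud(d,c)
for r in range(158,182,2): print(r,P[r,224:246:2,2].round(3))
"
```

```text
74.05 [478.4   8.4 355.9] yaw 168.1 [-0.112 -0.03  -0.993] 1.0
side
c 662.7 17.7 size 89 20 ang 83.9 z 292.4 [237, 144, 14, 24]
c 544.9 -20.0 size 85 53 ang -13.2 z 229.6 [274, 161, 37, 20]
c 536.5 0.6 size 93 40 ang 16.9 z 166.7 [275, 188, 36, 12]
c 544.3 -16.6 size 103 65 ang -9.0 z 134.6 [270, 194, 44, 17]
158 [-0.001  0.    -0.     0.321  0.322  0.321  0.322  0.29   0.291  0.29
  0.29 ]
160 [0.001 0.001 0.321 0.32  0.322 0.321 0.321 0.29  0.291 0.291 0.286]
162 [0.002 0.    0.317 0.322 0.32  0.319 0.315 0.292 0.289 0.29  0.035]
164 [ 0.001 -0.     0.312  0.316  0.316  0.314  0.312  0.292  0.292  0.286
  0.026]
166 [ 0.001  0.     0.301  0.31   0.31   0.31   0.306  0.291  0.289 -0.001
  0.019]
168 [ 0.     0.005 -0.003  0.302  0.304  0.303  0.304  0.291  0.284 -0.001
  0.006]
170 [ 0.    -0.002  0.278  0.296  0.301  0.301  0.296  0.286  0.276  0.002
 -0.002]
172 [ 0.002  0.279  0.278  0.279  0.292  0.291  0.283  0.281  0.277  0.276
 -0.001]
174 [-0.     0.277  0.279  0.276  0.278  0.277  0.276  0.276  0.276  0.278
  0.   ]
176 [ 0.001  0.275  0.278  0.277  0.278  0.276  0.277  0.276  0.276  0.278
 -0.001]
178 [0.003 0.277 0.278 0.278 0.278 0.278 0.277 0.277 0.277 0.27  0.002]
180 [0.005 0.002 0.275 0.275 0.278 0.277 0.278 0.276 0.271 0.003 0.002]
```

View pics/s23c.png

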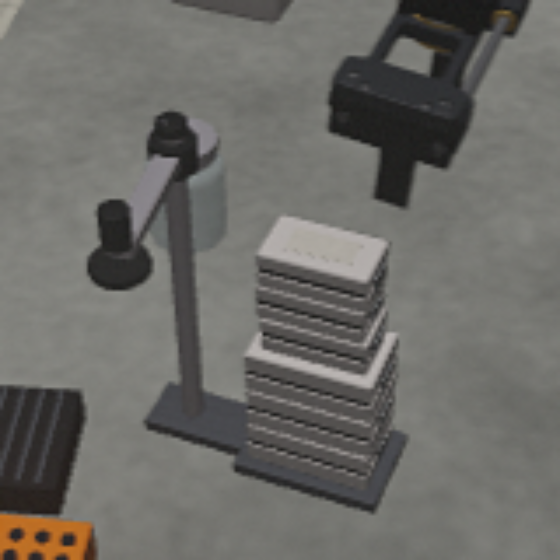

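```bash
python3 - <<'E'
from h import *
for t,(r0,r1,c0,c1) in (('side23',(150,175,226,243)),('scene22',(132,152,308,326))):
    im,d,c=loadt(t);P=cloud(d,c)
    S=P[r0:r1,c0:c1].reshape(-1,3);g=im[r0:r1,c0:c1].max(-1).ravel()
    z0=.317 if t[1]=='i' else .314
    T=S[(S[:,2]>z0)&(S[:,2]<.33)]; 
    (cx,cy),(w,h),a=cv2.minAreaRect((T[:,:2]*1000).astype(np.float32));print(t,len(T),cx,cy,w,h,T.mean(0))
    T=S[(S[:,2]>.272)&(S[:,2]<.281)]*1000
    if len(T)>10: print('padtop',cv2.minEnclosingCircle(T[:,:2].astype(np.float32)),T.mean(0))
E
```

```text
side23 53 667.3822631835938 72.95232391357422 20.585126876831055 20.732542037963867 [0.66704734 0.07333821 0.32068111]
padtop ((667.7521362304688, 67.8825454711914), 19.214067459106445) [667.94521058  67.75767715 277.68796454]
scene22 28 670.1007080078125 69.56240844726562 19.504283905029297 22.016754150390625 [0.66966501 0.06866433 0.31687433]
```

>>> {"op": "play_rows", "data": {"increments": [{"dp": [-10, 40, 0], "turn": -0.1}, {"dp": [-10, 45, 0], "turn": -0.14}, {"dp": [-5, 45, 0], "turn": -0.14}, {"dp": [0, 30, 0], "turn": -0.14}, {"dp": [0, 0, 0], "turn": -0.14}]}}

```text
time_s: 74.6
position: [0.4467, 0.1605, 0.3579]
tcp_rot: [[-0.663, 0.747, 0.053], [0.741, 0.664, -0.098], [-0.108, -0.026, -0.994]]
force: [-0.3, -0.2, 0.1]
opening: 1.002
```

>>> {"op": "play_rows", "data": {"increments": [{"dp": [0, 0, 0], "turn": -0.14}, {"dp": [0, 0, 0], "turn": -0.14}, {"dp": [0, 0, 0], "turn": -0.14}, {"dp": [0, 0, 0], "turn": -0.14}, {"dp": [0, 0, 0], "turn": -0.14}]}}

```text
time_s: 75.1
position: [0.4455, 0.1633, 0.3567]
tcp_rot: [[-0.006, 1.0, -0.027], [0.994, 0.003, -0.108], [-0.108, -0.027, -0.994]]
force: [0.2, 0.1, -0.0]
opening: 1.0
```

>>> {"op": "play_rows", "data": {"increments": [{"dp": [46, 12, 0], "turn": -0.05}, {"dp": [46, 12, 0], "turn": -0.05}, {"dp": [46, 12, 0], "turn": 0}, {"dp": [0, 0, 0], "turn": 0}, {"dp": [0, 0, 0], "turn": 0}]}}

```text
time_s: 75.6
position: [0.5845, 0.2, 0.3518]
tcp_rot: [[0.099, 0.994, -0.048], [0.989, -0.103, -0.106], [-0.11, -0.037, -0.993]]
force: [-0.5, -0.2, -0.2]
opening: 1.003
```

>>> {"op": "play_rows", "data": {"increments": [{"dp": [-46, -12, 0], "turn": 0}, {"dp": [-46, -12, 0], "turn": 0}, {"dp": [-46, -12, 0], "turn": 0}, {"dp": [0, 0, 0], "turn": 0}, {"dp": [0, 0, 0], "turn": 0}]}}

```text
time_s: 76.1
position: [0.434, 0.1612, 0.3464]
tcp_rot: [[0.097, 0.994, -0.06], [0.989, -0.103, -0.108], [-0.114, -0.049, -0.992]]
force: [0.1, 0.4, 0.6]
opening: 1.0
```

>>> {"op": "play_rows", "data": {"increments": [{"dp": [46, 12, 0], "turn": 0}, {"dp": [46, 12, 0], "turn": 0}, {"dp": [46, 12, 0], "turn": 0}, {"dp": [0, 0, 0], "turn": 0}, {"dp": [0, 0, 0], "turn": 0}]}}

```text
time_s: 76.6
position: [0.5725, 0.1981, 0.3452]
tcp_rot: [[0.095, 0.993, -0.064], [0.989, -0.102, -0.109], [-0.115, -0.053, -0.992]]
force: [0.7, 0.5, 0.1]
opening: 1.005
```

>>> {"op": "play_rows", "data": {"increments": [{"dp": [-46, -12, 0], "turn": 0}, {"dp": [-46, -12, 0], "turn": 0}, {"dp": [-46, -12, 0], "turn": 0}, {"dp": [0, 0, 0], "turn": 0}, {"dp": [0, 0, 0], "turn": 0}]}}

```text
time_s: 77.1
position: [0.425, 0.1599, 0.3419]
tcp_rot: [[0.095, 0.993, -0.071], [0.989, -0.102, -0.11], [-0.117, -0.06, -0.991]]
force: [0.2, -0.5, 0.2]
opening: 1.004
```

>>> {"op": "play_rows", "data": {"increments": [{"dp": [46, 12, 0], "turn": 0}, {"dp": [46, 12, 0], "turn": 0}, {"dp": [46, 12, 0], "turn": 0}, {"dp": [0, 0, 0], "turn": 0}, {"dp": [0, 0, 0], "turn": 0}]}}

```text
time_s: 77.6
position: [0.5639, 0.1968, 0.3414]
tcp_rot: [[0.094, 0.993, -0.075], [0.989, -0.102, -0.111], [-0.118, -0.063, -0.991]]
force: [0.2, -0.4, -0.1]
opening: 1.001
```

>>> {"op": "play_rows", "data": {"increments": [{"dp": [0, 0, 20], "turn": 0}, {"dp": [22, -26, 15], "turn": 0}, {"dp": [26, -32, 0], "turn": 0}, {"dp": [26, -32, 0], "turn": 0}, {"dp": [16, -20, 0], "turn": 0}]}}

```text
time_s: 78.1
position: [0.6503, 0.0872, 0.3802]
tcp_rot: [[0.085, 0.994, -0.075], [0.989, -0.093, -0.111], [-0.117, -0.065, -0.991]]
force: [-0.3, -0.6, -0.3]
opening: 0.998
```

>>> {"op": "play_rows", "data": {"increments": [{"dp": [6, -8, 0], "turn": 0}, {"dp": [0, 0, 0], "turn": 0}, {"dp": [0, 0, 0], "turn": 0}, {"dp": [0, 0, 0], "turn": 0}, {"dp": [0, 0, 0], "turn": 0}]}}

```text
time_s: 78.6
position: [0.6536, 0.079, 0.3812]
tcp_rot: [[0.086, 0.993, -0.077], [0.989, -0.095, -0.11], [-0.116, -0.067, -0.991]]
force: [1.4, 0.1, -0.0]
opening: 1.001
```

```bash
python3 look.py 24 wrist;python3 look.py 24 side
```

```text
78.6 [653.6  79.  381.2] yaw 85.0 [-0.116 -0.067 -0.991] 1.001
wrist
c 772.7 192.4 size 12 12 ang 88.1 z 48.0 [386, 26, 12, 12]
c 773.5 172.4 size 12 11 ang -5.3 z 48.0 [386, 45, 12, 11]
c 775.4 132.6 size 12 11 ang -50.0 z 48.3 [387, 80, 11, 11]
c 553.1 13.2 size 101 6 ang -14.6 z 31.5 [200, 178, 68, 13]
c 570.3 -11.4 size 41 27 ang -8.3 z 227.8 [158, 181, 110, 101]
c 664.1 32.6 size 36 20 ang 84.3 z 291.6 [296, 239, 28, 43]
c 511.3 7.1 size 23 12 ang 39.4 z 228.4 [151, 249, 15, 19]
c 659.7 -20.5 size 19 13 ang -4.5 z 291.6 [296, 314, 24, 11]
c 715.1 -255.8 size 58 14 ang -0.1 z 76.2 [328, 314, 45, 33]
78.65 [653.6  79.2 381.2] yaw 85.0 [-0.116 -0.067 -0.991] 1.001
side
c 662.6 17.4 size 87 19 ang 84.5 z 292.4 [237, 144, 14, 24]
c 544.2 -20.6 size 85 54 ang -11.8 z 229.8 [274, 161, 37, 20]
c 534.6 0.9 size 86 38 ang 18.8 z 167.2 [277, 188, 34, 12]
c 545.2 -16.4 size 103 63 ang -11.2 z 134.9 [270, 193, 44, 18]
```

View pics/wrist24.png

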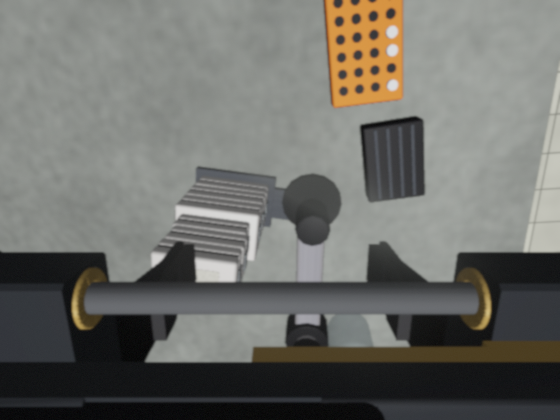

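```bash
python3 - <<'E'
from h import *
im,d,c=loadt('wrist24')
print(cast([(313,230)],c,.322).round(4), cast([(312,201)],c,.278).round(4),cast([(307,322)],c,.322).round(4))
P=cloud(d,c);T=P[205:250,290:335].reshape(-1,3);T=T[(T[:,2]>.315)&(T[:,2]<.33)]
print(len(T),cv2.minAreaRect((T[:,:2]*1000).astype(np.float32)),np.median(T[:,2]))
E
```

```text
[[0.669  0.0746 0.322 ]] [[0.6692 0.0761 0.278 ]] [[0.6607 0.0041 0.322 ]]
936 ((668.3182373046875, 74.03045654296875), (21.146141052246094, 21.108243942260742), 74.46925354003906) 0.3206863076065289
```

>>> {"op": "play_rows", "data": {"increments": [{"dp": [7, -2, 0], "turn": 0}, {"dp": [6, -2, -5], "turn": 0}, {"dp": [2, -1, -12], "turn": 0}, {"dp": [0, 0, -15], "turn": 0}, {"dp": [0, 0, -12], "turn": 0}]}}

```text
time_s: 79.2
position: [0.6712, 0.0747, 0.3359]
tcp_rot: [[0.085, 0.994, -0.072], [0.99, -0.093, -0.11], [-0.116, -0.062, -0.991]]
force: [-0.4, 0.2, -0.7]
opening: 1.002
```

>>> {"op": "play_rows", "data": {"increments": [{"dp": [-1, 0, -6], "turn": 0}, {"dp": [-1, 0, -6], "turn": 0}, {"dp": [0, 0, -3], "turn": 0}, {"dp": [0, 0, 0], "turn": 0}, {"dp": [0, 0, 0], "turn": 0}]}}

```text
time_s: 79.7
position: [0.6679, 0.0743, 0.3159]
tcp_rot: [[0.085, 0.993, -0.079], [0.99, -0.093, -0.11], [-0.116, -0.068, -0.991]]
force: [-0.1, 0.5, 0.1]
opening: 0.998
```

>>> {"op": "play_rows", "data": {"increments": [{"dp": [0, 0, 0], "turn": 0}, {"dp": [0, 0, 0], "turn": 0}, {"dp": [0, 0, 0], "turn": 0}, {"dp": [0, 0, 0], "turn": 0}, {"dp": [0, 0, 0], "turn": 0}], "claw": 0.1}}

```text
time_s: 80.2
position: [0.6688, 0.0744, 0.3182]
tcp_rot: [[0.085, 0.994, -0.074], [0.99, -0.093, -0.11], [-0.116, -0.064, -0.991]]
force: [-0.5, -0.4, -1.0]
opening: 0.629
```

>>> {"op": "play_rows", "data": {"increments": [{"dp": [0, 0, 0], "turn": 0}, {"dp": [0, 0, 0], "turn": 0}, {"dp": [0, 0, 0], "turn": 0}, {"dp": [0, 0, 0], "turn": 0}, {"dp": [0, 0, 0], "turn": 0}], "claw": 0.1}}

```text
time_s: 80.7
position: [0.6691, 0.0744, 0.3183]
tcp_rot: [[0.085, 0.994, -0.073], [0.99, -0.093, -0.11], [-0.116, -0.063, -0.991]]
force: [0.4, -0.7, -0.6]
opening: 0.245
```

>>> {"op": "play_rows", "data": {"increments": [{"dp": [-4, 0.2, 0], "turn": 0.035}, {"dp": [-8.4, 0.3, 0], "turn": 0.073}, {"dp": [-8.4, -0.3, 0], "turn": 0.073}, {"dp": [-8.4, -1, 0], "turn": 0.073}, {"dp": [-8.3, -1.6, 0], "turn": 0.073}], "claw": 0.1}}

```text
time_s: 81.2
position: [0.6317, 0.0722, 0.3185]
tcp_rot: [[-0.246, 0.969, -0.031], [0.962, 0.24, -0.127], [-0.115, -0.061, -0.991]]
force: [-0.9, -0.9, 0.1]
opening: 0.249
```

```bash
cat > arc.py <<'E'
from h import *
s=bot.read_state();p=s['position'][:2]*1000-[656.9,-42.2]
print('t',s['time_s'],'theta %.1f r %.1f'%(np.degrees(np.arctan2(p[1],p[0])),np.hypot(*p)),'yaw %.1f'%np.degrees(np.arctan2(s['tcp_rot'][1,0],s['tcp_rot'][0,0])),'z',s['position'][2],s['force'],s['opening'],s['tcp_rot'][2])
E
python3 arc.py
```

```text
t 81.2 theta 102.4 r 117.2 yaw 104.3 z 0.31849245199426784 [-0.88212668 -0.8553499   0.10718802] 0.24910106578020913 [-0.11535817 -0.06117774 -0.99143824]
```

>>> {"op": "play_rows", "data": {"increments": [{"dp": [-8.2, -2.1, 0], "turn": 0.065}, {"dp": [-8, -2.7, 0], "turn": 0.07}, {"dp": [-7.8, -3.3, 0], "turn": 0.07}, {"dp": [-7.5, -3.8, 0], "turn": 0.07}, {"dp": [-7.2, -4.4, 0], "turn": 0.07}], "claw": 0.1}}

```text
time_s: 81.7
position: [0.5923, 0.0554, 0.3186]
tcp_rot: [[-0.568, 0.823, 0.019], [0.815, 0.565, -0.129], [-0.117, -0.058, -0.991]]
force: [1.1, -1.4, -1.4]
opening: 0.249
```

```bash
python3 arc.py
```

```text
t 81.7 theta 123.5 r 117.0 yaw 124.9 z 0.31864764584795857 [ 1.07226814 -1.3865714  -1.41333763] 0.24857849494027703 [-0.11734795 -0.05777463 -0.99140887]
```

>>> {"op": "play_rows", "data": {"increments": [{"dp": [-6.9, -4.9, 0], "turn": 0.07}, {"dp": [-6.5, -5.4, 0], "turn": 0.07}, {"dp": [-6.1, -5.9, 0], "turn": 0.07}, {"dp": [-5.6, -6.3, 0], "turn": 0.07}, {"dp": [-5.1, -6.7, 0], "turn": 0.07}], "claw": 0.1}}

```text
time_s: 82.2
position: [0.5617, 0.0258, 0.3186]
tcp_rot: [[-0.821, 0.567, 0.068], [0.559, 0.822, -0.112], [-0.119, -0.054, -0.991]]
force: [1.7, -0.7, -1.6]
opening: 0.243
```

```bash
python3 arc.py
```

```text
t 82.2 theta 144.5 r 117.0 yaw 145.7 z 0.3186393943539098 [ 1.68105563 -0.70427971 -1.58054982] 0.2431560958556706 [-0.11911581 -0.05419069 -0.99140042]
```

>>> {"op": "play_rows", "data": {"increments": [{"dp": [-4.6, -7, 0], "turn": 0.07}, {"dp": [-4.1, -7.4, 0], "turn": 0.07}, {"dp": [-3.5, -7.6, 0], "turn": 0.07}, {"dp": [-2.5, -6.5, 0], "turn": 0.06}, {"dp": [-1.3, -4, 0], "turn": 0.04}], "claw": 0.1}}

```text
time_s: 82.7
position: [0.5451, -0.0076, 0.3186]
tcp_rot: [[-0.955, 0.278, 0.102], [0.271, 0.959, -0.083], [-0.121, -0.052, -0.991]]
force: [1.0, -0.4, -1.6]
opening: 0.245
```

```bash
python3 arc.py
```

```text
t 82.7 theta 162.8 r 117.0 yaw 164.2 z 0.31862853414510833 [ 1.0387224  -0.39898445 -1.55755216] 0.24540678859869786 [-0.12066601 -0.05152162 -0.99135525]
```

>>> {"op": "play_rows", "data": {"increments": [{"dp": [-1.2, -4, 0], "turn": 0.03}, {"dp": [-0.8, -3.5, 0], "turn": 0.03}, {"dp": [-0.5, -2, 0], "turn": 0.02}, {"dp": [0, -0.8, 0], "turn": 0}, {"dp": [0, 0, 0], "turn": 0}], "claw": 0.1}}

```text
time_s: 83.2
position: [0.5425, -0.0177, 0.3185]
tcp_rot: [[-0.974, 0.199, 0.109], [0.193, 0.979, -0.071], [-0.121, -0.048, -0.992]]
force: [1.5, 0.8, -0.1]
opening: 0.245
```

```bash
python3 arc.py;python3 look.py 25 side;python3 -c "
from h import *
im,d,c=loadt('side25');cv2.imwrite('pics/s25c.png',cv2.resize(im[100:260,200:360],None,fx=3.5,fy=3.5))"
```

```text
t 83.2 theta 167.9 r 117.0 yaw 168.8 z 0.3184585933759448 [ 1.51564347  0.75982999 -0.07313631] 0.2454148865570984 [-0.12085994 -0.04765873 -0.99152485]
83.2 [542.5 -17.7 318.5] yaw 168.8 [-0.121 -0.048 -0.992] 0.245
side
c 597.4 -27.1 size 89 19 ang -15.6 z 292.6 [254, 134, 34, 19]
c 543.9 -20.3 size 84 52 ang -12.4 z 229.8 [274, 161, 37, 20]
c 535.8 0.5 size 94 42 ang 18.1 z 166.3 [275, 188, 36, 12]
c 544.7 -17.1 size 103 64 ang -11.5 z 134.8 [270, 194, 44, 17]
```

View pics/s25c.png

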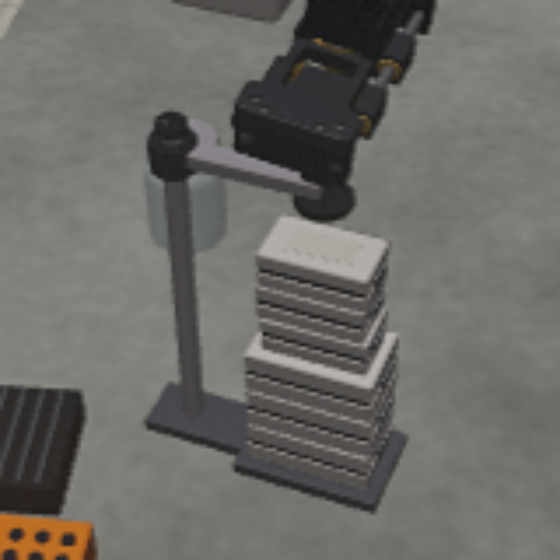

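>>> {"op": "play_rows", "data": {"increments": [{"dp": [0, 0, -5], "turn": 0}, {"dp": [0, 0, -5], "turn": 0}, {"dp": [0, 0, -5], "turn": 0}, {"dp": [0, 0, -5], "turn": 0}, {"dp": [0, 0, -5], "turn": 0}], "claw": 0.1}}

```text
time_s: 83.75
position: [0.5422, -0.0175, 0.2932]
tcp_rot: [[-0.974, 0.199, 0.11], [0.192, 0.979, -0.072], [-0.122, -0.049, -0.991]]
force: [-1.6, 0.6, 2.7]
opening: 0.245
```

```bash
python3 arc.py
```

```text
t 83.75 theta 167.8 r 117.3 yaw 168.9 z 0.29316856095117866 [-1.63479186  0.59953876  2.71901157] 0.2448881410637507 [-0.1219759  -0.04922869 -0.99131146]
```

```bash
cat > pad.py <<'E'
from h import *
import sys
im,d,c=grab('side',sys.argv[1]);P=cloud(d,c)
S=P[120:200,240:310].reshape(-1,3)
T=S[(np.hypot(S[:,0]-.597,S[:,1]+.029)<.02)&(S[:,2]>.2)&(S[:,2]<.31)];print('bar z',np.median(T[:,2]),len(T))
x0=int(sys.argv[2]) if len(sys.argv)>2 else 0
cv2.imwrite('pics/%sc.png'%sys.argv[1],cv2.resize(im[100:260,200:360],None,fx=3.5,fy=3.5))
E
python3 pad.py p1
```

```text
bar z 0.2620806925000358 108
```

View pics/p1c.png

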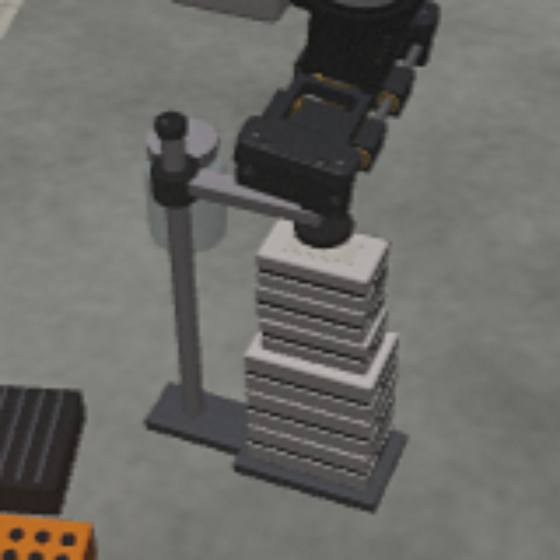

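>>> {"op": "play_rows", "data": {"increments": [{"dp": [0, 0, -3], "turn": 0}, {"dp": [0, 0, -2], "turn": 0}, {"dp": [0, 0, -1], "turn": 0}, {"dp": [0, 0, 0], "turn": 0}, {"dp": [0, 0, 0], "turn": 0}], "claw": 0.1}}

```text
time_s: 84.3
position: [0.5422, -0.0175, 0.2853]
tcp_rot: [[-0.974, 0.199, 0.109], [0.192, 0.979, -0.072], [-0.121, -0.049, -0.991]]
force: [-0.6, 0.9, 2.0]
opening: 0.248
```

```bash
python3 arc.py; python3 pad.py p2
```

```text
t 84.3 theta 167.9 r 117.3 yaw 168.8 z 0.28529558336545857 [-0.62917964  0.91425983  2.01678907] 0.24789903161209265 [-0.12075182 -0.04902396 -0.99147146]
bar z 0.2545533459178503 103
```

>>> {"op": "play_rows", "data": {"increments": [{"dp": [0, 0, -1], "turn": 0}, {"dp": [0, 0, -1], "turn": 0}, {"dp": [0, 0, -0.5], "turn": 0}, {"dp": [0, 0, 0], "turn": 0}, {"dp": [0, 0, 0], "turn": 0}], "claw": 0.1}}

```text
time_s: 84.85
position: [0.5422, -0.0175, 0.2829]
tcp_rot: [[-0.974, 0.199, 0.109], [0.192, 0.979, -0.072], [-0.121, -0.049, -0.991]]
force: [-1.2, 1.1, 1.9]
opening: 0.247
```

>>> {"op": "play_rows", "data": {"increments": [{"dp": [0, 0, -1], "turn": 0}, {"dp": [0, 0, -1], "turn": 0}, {"dp": [0, 0, 0], "turn": 0}, {"dp": [0, 0, 0], "turn": 0}, {"dp": [0, 0, 0], "turn": 0}], "claw": 0.1}}

```text
time_s: 85.35
position: [0.5422, -0.0175, 0.2808]
tcp_rot: [[-0.974, 0.199, 0.109], [0.192, 0.979, -0.072], [-0.121, -0.049, -0.991]]
force: [-1.0, 0.5, 1.8]
opening: 0.242
```

```bash
python3 arc.py; python3 pad.py p3
```

```text
t 85.35 theta 167.9 r 117.3 yaw 168.8 z 0.28075926014337726 [-0.98271475  0.48224508  1.7991777 ] 0.24178666351008787 [-0.12127347 -0.04912416 -0.99140283]
bar z 0.2502682578390407 97
```

View pics/p3c.png

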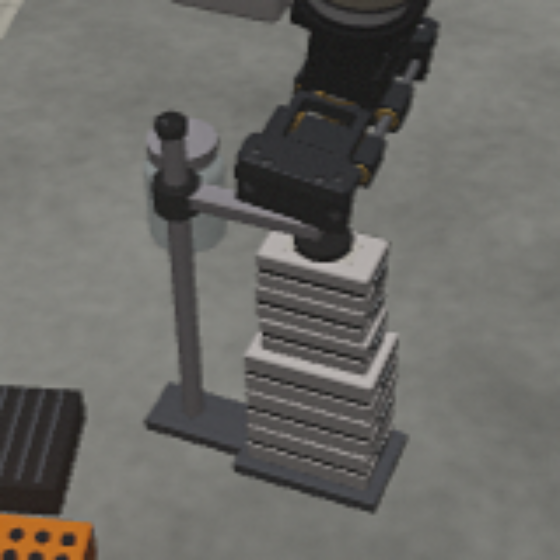

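>>> {"op": "play_rows", "data": {"increments": [{"dp": [0, 0, -1], "turn": 0}, {"dp": [0, 0, -1], "turn": 0}, {"dp": [0, 0, 0], "turn": 0}, {"dp": [0, 0, 0], "turn": 0}, {"dp": [0, 0, 0], "turn": 0}], "claw": 0.1}}

```text
time_s: 85.9
position: [0.5422, -0.0175, 0.2786]
tcp_rot: [[-0.974, 0.199, 0.109], [0.192, 0.979, -0.072], [-0.121, -0.049, -0.991]]
force: [0.1, 1.0, 2.2]
opening: 0.243
```

>>> {"op": "play_rows", "data": {"increments": [{"dp": [0, 0, -1], "turn": 0}, {"dp": [0, 0, -0.5], "turn": 0}, {"dp": [0, 0, 0], "turn": 0}, {"dp": [0, 0, 0], "turn": 0}, {"dp": [0, 0, 0], "turn": 0}], "claw": 0.1}}

```text
time_s: 86.4
position: [0.5424, -0.0176, 0.2777]
tcp_rot: [[-0.974, 0.199, 0.11], [0.192, 0.979, -0.072], [-0.122, -0.049, -0.991]]
force: [-0.1, 0.3, 2.9]
opening: 0.239
```

```bash
python3 arc.py
```

```text
t 86.4 theta 167.9 r 117.1 yaw 168.9 z 0.2777179138254571 [-0.0723229   0.32883559  2.88210161] 0.23904393170875843 [-0.12221785 -0.04925869 -0.99128017]
```

>>> {"op": "play_rows", "data": {"increments": [{"dp": [0, 0, -1.5], "turn": 0}, {"dp": [0, 0, -1.5], "turn": 0}, {"dp": [0, 0, -1.5], "turn": 0}, {"dp": [0, 0, -1.5], "turn": 0}, {"dp": [0, 0, -1.5], "turn": 0}], "claw": 0.1}}

```text
time_s: 86.9
position: [0.5426, -0.0176, 0.2775]
tcp_rot: [[-0.973, 0.198, 0.115], [0.19, 0.979, -0.075], [-0.127, -0.051, -0.991]]
force: [-4.3, 1.3, 10.5]
opening: 0.249
```

```bash
python3 arc.py; python3 pad.py p4
```

```text
t 86.9 theta 167.8 r 117.0 yaw 168.9 z 0.2775418163657763 [-4.34917721  1.33444165 10.53164064] 0.24865906410013755 [-0.12731908 -0.05086961 -0.99055648]
bar z 0.2465970810658863 95
```

View pics/p4c.png

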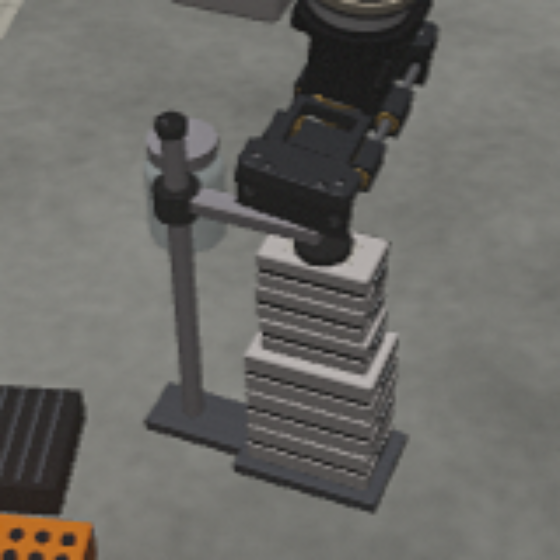

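The pad is seated: the descent stopped and the force rose to 10 N. Let go and rise.

>>> {"op": "play_rows", "data": {"increments": [{"dp": [0, 0, 0], "turn": 0}, {"dp": [0, 0, 0], "turn": 0}, {"dp": [0, 0, 0], "turn": 0}, {"dp": [0, 0, 0], "turn": 0}, {"dp": [0, 0, 0], "turn": 0}], "claw": 1}}

```text
time_s: 87.45
position: [0.5427, -0.0181, 0.2766]
tcp_rot: [[-0.974, 0.197, 0.115], [0.19, 0.979, -0.076], [-0.127, -0.052, -0.99]]
force: [0.5, 0.2, 0.1]
opening: 0.61
```

>>> {"op": "play_rows", "data": {"increments": [{"dp": [0, 0, 0], "turn": 0}, {"dp": [0, 0, 0], "turn": 0}, {"dp": [0, 0, 8], "turn": 0}, {"dp": [0, 0, 15], "turn": 0}, {"dp": [0, 0, 25], "turn": 0}], "claw": 1}}

```text
time_s: 87.95
position: [0.5402, -0.0178, 0.3223]
tcp_rot: [[-0.975, 0.197, 0.105], [0.19, 0.979, -0.074], [-0.117, -0.052, -0.992]]
force: [1.4, -0.1, 0.1]
opening: 0.981
```

>>> {"op": "play_rows", "data": {"increments": [{"dp": [0, 0, 35], "turn": 0}, {"dp": [-20, 0, 35], "turn": 0}, {"dp": [-40, 0, 0], "turn": 0}, {"dp": [-40, 0, 0], "turn": 0}, {"dp": [-20, 0, 0], "turn": 0}]}}

```text
time_s: 88.45
position: [0.4217, -0.0187, 0.402]
tcp_rot: [[-0.973, 0.196, 0.119], [0.188, 0.979, -0.078], [-0.132, -0.053, -0.99]]
force: [-0.6, 0.3, -0.4]
opening: 1.002
```

```bash
python3 arc.py; python3 look.py 30 side scene wrist; python3 - <<'E'
from h import *
im,d,c=loadt('side30');P=cloud(d,c)
cv2.imwrite('pics/f_side.png',cv2.resize(im[100:260,200:360],None,fx=3.5,fy=3.5))
S=P[110:200,240:320].reshape(-1,3)
k=S[(S[:,2]>.272)&(S[:,2]<.29)&(np.hypot(S[:,0]-.543,S[:,1]+.018)<.03)];print('knob top',k.mean(0),len(k),cv2.minAreaRect((k[:,:2]*1000).astype(np.float32)))
p=S[(S[:,2]>.226)&(S[:,2]<.241)&(np.hypot(S[:,0]-.543,S[:,1]+.018)<.03)];print('pad top z',np.percentile(p[:,2],[10,30,50,70,90]))
t=S[(S[:,2]>.2)&(np.hypot(S[:,0]-.52,S[:,1]-.0)<.012)];print('top case z',np.median(t[:,2]))
im,d,c=loadt('scene30')
cv2.imwrite('pics/f_scene.png',cv2.resize(im[120:270,200:350],None,fx=4,fy=4))
E
```

```text
t 88.45 theta 174.3 r 236.4 yaw 169.1 z 0.4019832422610792 [-0.62902454  0.33487546 -0.36801739] 1.0015365903992894 [-0.13178643 -0.0531824  -0.98985048]
88.45 [421.7 -18.7 402. ] yaw 169.1 [-0.132 -0.053 -0.99 ] 1.002
side
c 698.6 -292.3 size 57 26 ang -84.0 z 111.8 [253, 134, 9, 11]
c 594.8 -29.5 size 93 22 ang -10.5 z 251.4 [255, 143, 35, 24]
c 544.7 -19.7 size 85 51 ang -11.8 z 229.6 [274, 166, 37, 15]
c 544.0 -15.6 size 105 62 ang -8.2 z 134.6 [270, 194, 44, 17]
scene
c 549.0 -34.4 size 95 36 ang -19.1 z 227.1 [249, 159, 24, 16]
c 593.8 -30.8 size 82 17 ang -11.3 z 248.4 [263, 160, 21, 14]
c 554.5 -41.8 size 113 57 ang 23.0 z 131.6 [247, 190, 35, 16]
c 715.3 -289.8 size 64 62 ang -61.7 z 109.3 [227, 261, 27, 17]
c 727.3 -303.8 size 69 38 ang 39.3 z 87.3 [227, 276, 28, 13]
wrist
c 494.1 -8.2 size 64 2 ang 78.5 z 99.0 [286, 185, 50, 5]
c 526.4 -15.3 size 50 48 ang 78.6 z 228.5 [283, 191, 56, 91]
c 712.5 -258.9 size 52 14 ang 5.4 z 88.8 [176, 314, 25, 30]
c 583.9 -26.0 size 71 20 ang -12.0 z 250.7 [301, 315, 21, 32]
c 724.8 -283.4 size 66 45 ang -62.3 z 111.3 [150, 331, 36, 28]
knob top [ 0.54409229 -0.01577746  0.2784205 ] 59 ((544.9234008789062, -18.68758201599121), (19.461843490600586, 22.784914016723633), 8.344332695007324)
pad top z [0.2273466  0.22887543 0.23291977 0.23565189 0.23730234]
top case z 0.22713306497074803
```

View pics/f_side.png

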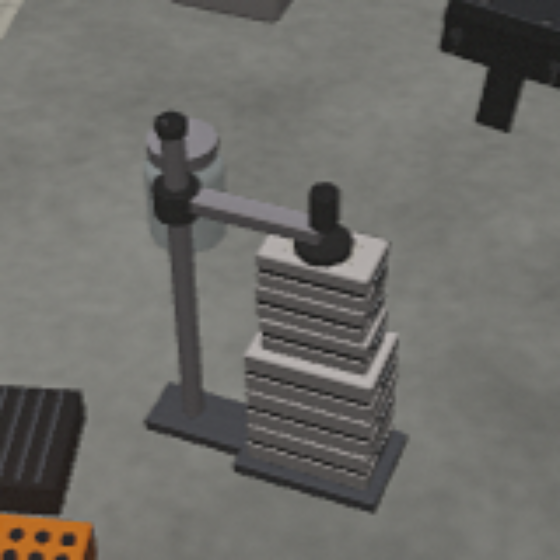

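View pics/f_scene.png

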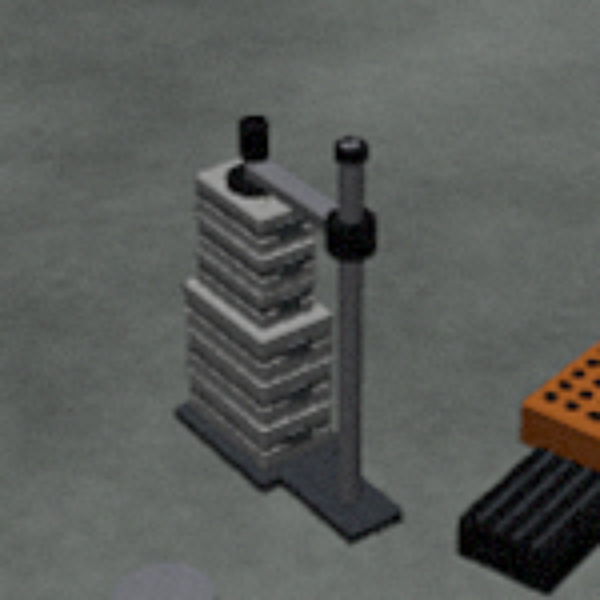

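The column stands with the pad on it, the arm is at about 229 mm and clear. Settle, then hand in.

>>> {"op": "play_rows", "data": {"increments": [{"dp": [0, 0, 0], "turn": 0}, {"dp": [0, 0, 0], "turn": 0}, {"dp": [0, 0, 0], "turn": 0}, {"dp": [0, 0, 0], "turn": 0}, {"dp": [0, 0, 0], "turn": 0}]}}

```text
time_s: 89.1
position: [0.4279, -0.0197, 0.4021]
tcp_rot: [[-0.973, 0.197, 0.122], [0.188, 0.979, -0.078], [-0.135, -0.053, -0.989]]
force: [-0.2, -0.0, -0.2]
opening: 0.995
```

```bash
python3 -c "
from rig import bot
print(bot.read_state()['qvel'].round(2)); print(bot.hand_in())"
```

```text
[ 0.17  0.76 -0.35  0.11 -0.06 -0.05]
the job is handed in; nothing more can be done
None
```

I stacked all six cases on the plate (three large below, three small above), swung the hold-down arm back over the column, pushed the pad down and let go. The job was handed in at about 89 s; it reports no verdict.

- **Knocked case:** During the run one large case was knocked out of the column onto the bench. I moved the small case that was already on top aside, put the large one back, and carried on.
- **Column:** In the last views the column stands straight. Every case's centre measured within about 3 mm of the plate's centre when it was placed, and each was square to the plate within about 3–4°. The plate's centre itself is known to about 2 mm from the side and wrist views.
- **Pad:** It is about 1–3 mm from the plate's centre. Its underside came out at about 229 mm against the top case at about 228 mm, so it is seated; the push ended at about 10 N.
- **Robot and bystanders:** The gripper is clear of everything. I never touched the jar, rack or block. They look unmoved in the views, but I did not measure them at the end.

**Disagreements:**
- The scene camera read about 4 mm off the other two sideways and 3 mm low; I relied on the side and wrist cameras.
- Some side-view angles of the large cases read -8° to -9° because the cases above hid part of them. When unobstructed they read about -12°.
- The tool had drifted to about 8° of tilt by the end, but the cases still settled flat in every view.

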